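Couple the drawbar to the hitch jaw and lock its pin

ROBOT

A 6-joint arm with a two-finger parallel gripper is mounted at the origin on a cart in front of the work surface, level with it; the furniture and walls round the work are solid. World frame = base frame: x ahead of the robot, y to its left, z up, the work surface at z = 0. Lengths are in m, angles in rad, forces in N, time in s.
With the tool pointing down it reaches from about 0.375 to 0.9 m from the base axis. Payload 3.1 kg.
Tool frame: the origin (TCP) lies midway between the tips of the shut fingers; the grasp point (between the pads) lies 19 mm behind it (grip_depth is the distance from the TCP to the grasp point, in m); y points along the fingers, z is the direction in which the jaws open and shut, and the axes are right-handed (so a half turn about y gives the same grasp; the last joint's range is limited). The gripper opens to 85 mm and grips with 20 to 120 N. Pads are 22 mm wide; open, the fingers measure 114 mm over their backs; the gripper's body (76 mm by 85 mm) begins 54 mm behind the grasp point. The pads swing forward as they close: fully open they stand 13 mm farther back than shut.
Start: joints at [1.03, 0.527, 1.433, -0, 1.181, -0.178], TCP at [0.222, 0.584, 0.192] pointing down, gripper open.
Joint ranges: [-3.08, 3.08], [-0.75, 2.2], [0.22, 2.44], [-1.43, 4.57], [0, 2.65], [-2.85, 2.85]. Speed limits (rad/s): [2.79, 2.79, 3.14, 3.14, 3.14, 3.14].

INTERFACE

Orientations are given as a unit quaternion [x, y, z, w].
In Python, from station import sense, snapshot, camera_model, sign_off, grip_depth gives the robot as it stands.
- The arm moves only by the tool play_rows, never from a script. Its argument "deltas" is a list of rows, each a list of 6 numbers: the shift along the tool's x, y, z in m, then the turn, a rotation vector about the tool's x, y, z in rad. A call has 1 to 12 rows; each row is the pose to reach, as a shift and turn from the pose commanded when the call began, along the tool's axes at that moment; what a row does not reach only later rows make up. A row lasts 1/10 s, in which the tool goes at most 50 mm and 8.59 degrees, less where a joint would pass 70% of its speed; a pose out of reach is approached as far as the arm can. A call with a gripper value outside its range is refused whole. "gripper" is the finger opening in m, from 0 to 0.0854, set as the call begins (left out, the last holds). The fingers move at their own pace and stop on an object; "force" is the grip in N (left out, the last holds). Time passes only in rows, so rows that repeat a pose let the fingers close. It gives the time, the measured TCP pose, the force and the opening at its end, in the units of the state.
- sense(): the state, without advancing time (a new reading comes with each control period).
- snapshot(name): name is "scene" or "side" or "wrist"; returns the picture (400x640x3 uint8, red, green, blue); there is no depth.
- camera_model(name): a dict with "fx", "fy", "cx", "cy" (pixels), "camera_from_world" (4x4, takes a point from world to camera coordinates). Camera axes: x right, y up, looking along -z (the intrinsics and any distortion apply to the point x, -y, -z); pixel columns grow to the right and rows downward; lengths in m; the calibration is good to about 2 mm. The wrist camera is an equidistant fisheye: a pixel r from the principal point sees the ray r / f radians off the axis. A picture is of the moment at which its call begins: read the wrist's pose just before it. camera_model takes no time and is no camera call; for the wrist camera it gives the pose at the moment of the call.
- sign_off(): hands the job in, once; it reports no verdict.
The state is a dict: "t": time; "q": joint angles; "qd": joint speeds; "tau": joint torques, N m; "tcp_pos": TCP position; "tool_rot": TCP orientation; "force": force on the tool from outside, world axes, zero at the start; "ft_torque": the same for the moment, N m; "finger_gap": opening from 0.0 (shut) to 1.0 (fully open).
Only numpy, scipy, OpenCV 4.12 (cv2) and the standard library are available. Lean on these libraries where they do the work, as an engineer would, in place of code of your own. Each camera call takes 0.05 s, during which the arm holds its last target.

TASK

Couple the drawbar to the hitch jaw: slide it forward along the channel, gently, until you feel its eye stop in the throat, draw it back 10 mm so that the holes line up, and pass the cross-handled pin from the timber block down through the upper ear, the eye and the lower ear. Press the pin down against the spring collar and turn it clockwise (seen from above) until its cross-bar stops under the two hook keepers, then let go so that it stays locked. Feel your way and ram nothing, and leave the loose things round about where they are.

Things in the scene. Friction and masses are not known exactly. Their poses are not given: they have to be found in the camera images.
- jaw: Fixed dark steel hitch jaw, 94 x 92 mm, on a bolted-down grey channel (top 30 mm above the bench, 92 wide, x = -250 to +60 mm). Origin: on the bench below the pin axis; x = the way the drawbar slides in, z up. Jaw from x = -52 to +58. Lower ear z = 30 to 37, upper ear z = 54 to 64 mm, a vertical 15.5 mm hole through both at x = y = 0, open below. Sizes and offsets below are in this frame.
- throat (a point): Point on the pin axis half-way between the ears (z = 45.5 mm). Behind it, between the ears, is a 90-degree V throat, open to -x: the eye pushed home in it is centred sideways and stops with its hole 10 mm beyond the pin axis (play, so that the pin and not the throat carries the load). The pin's taper still finds the eye if it is up to 3 mm off, and draws it into line with a few N.
- spring_collar: Aluminium spring collar round the hole on top of the upper ear, outside 36, bore 17.5 mm, sliding in z only. Origin: centre of its underside; its top, 7 mm higher, is at z = 72 mm free and 66 mm at the hard stop. It resists with 5 N at first, 9.5 N at 3 mm, 14 N at 6 mm. The pin's collar must press it down more than 3 mm for the cross-bar to pass under the keepers; let go, it holds the bar up against them.
- keeper (a point): Middle of the lip of the +y hook keeper (inverted L), at x = 2, y = 34, z = 85 mm; lip z = 82 to 88, x = -10 to +14 mm, open to -x, closed by its upright at x = 6.5. The other is the same turned 180 degrees about the pin axis. The bar goes down clear of both within 35 degrees of the x axis, best 20 degrees clockwise of it from above; then 70 degrees more clockwise bring it crosswise, stopping 3 degrees later.
- drawbar_grip (a point): Loose steel drawbar lying along the channel, 0.4 to 0.8 kg (drags with up to 9 N): a rectangular tube 100 long (x) x 20 wide (y) x 30 mm high, this point at the tube's centre, 15 mm above the channel's top. x points to its eye, towards the jaw, z up. It starts 190 to 204 mm behind the pin axis. Grip it across y.
- drawbar_front (a point): Centre of the tube's front end, 50 mm ahead of drawbar_grip. Here a rod eye is screwed in by its threaded stem: eye 44 mm across, 12 mm thick, 16 mm vertical hole, at the tube's mid height. It may be screwed out by any amount from 0 to 24 mm, which is not measured: the hole lies 70 to 94 mm ahead of this point.
- pin_grip (a point): Loose steel hitch pin, 0.16 to 0.3 kg, hanging upright in the timber block; looks the same turned 180 degrees. This point: centre of its dark flat grip tab (28 wide along x, 12 thick along y, 40 mm high), on the pin's axis, 40 mm above the collar's underside. Grip across y. x runs along the cross-bar, z up. Locked, it is 106 to 109 mm above the bench.
- pin_tip (a point): Lower end of the pin, on its axis, 96 mm below pin_grip and 56 mm below the underside of its collar (26 mm across). Shank 14 mm thick, the last 14 mm tapered to an 8 mm end. The cross-bar (68 long, 9 wide) lies 5 to 13 mm above the collar's underside. Locked, the tip is 10 to 13 mm above the bench.
- pin_block: Fixed timber block 90 x 80 x 60 mm, origin at the centre of its underside. The pin hangs in the 18 mm hole at its centre, collar on the block's top; two small empty holes beside it.
- screwdriver: Loose screwdriver with an orange handle, 195 mm long, lying on the bench in front of the block: bystander.
- hex_key: Loose hex key, 83 x 31 mm, lying on the bench by the block: bystander.
- bush: Loose turned aluminium bush, 34 mm across, 26 mm high, standing by the block: bystander.
Things that resemble listed ones, but are neither listed nor needed, are in the scene too. Leave any purple look-alike of the part that bears pin_grip alone.

How it is judged:
By the outcome, as a careful person would: the job done as asked, in the order asked, and still so for the second after the job is handed in, with the robot touching nothing.
It also fails if it takes over 69 s, if anything falls off the work surface, if the arm or the gripper's body presses on something with over 40 N, if the wrist force passes 120 N, or if a joint passes its speed limit or range.

## Working session

There is one attempt and no reset: what is moved stays moved. The work goes in short steps, Python scripts to look and compute and a tool call to move; the robot and the scene stay as the last step left them, time stands still between calls to the robot, and variables do not carry over. Pictures are saved under pics/ and viewed, and the job is handed in when it is done.

Besides the shell and the picture viewer there is one more tool, called after "Call:" as name([rows], argument=value, ...), one row to a line, values as JSON. play_rows: Moves the arm, as the interface text tells. Its arguments: {"type":"object","properties":{"deltas":{"type":"array"},"gripper":{"type":"number"},"force":{"type":"number"}},"required":["deltas"]}

```bash
ls; mkdir -p pics; python3 - <<'E'
from station import *
import cv2
s=sense();print(s, grip_depth)
for n in ["scene","side","wrist"]:
    m=camera_model(n);print(n,m)
    cv2.imwrite(f"pics/{n}0.png",snapshot(n)[:,:,::-1])
E
```

```text
pics
{'t': 0.0, 'q': array([ 1.02948650e+00,  5.28447926e-01,  1.43388934e+00,  1.29257040e-05,
        1.18142066e+00, -1.78495719e-01]), 'qd': array([-0.00060332,  0.00106395,  0.00106071, -0.00072984,  0.0014753 ,
        0.0003463 ]), 'tau': array([-1.39370106e-03, -4.42351627e+01, -1.78023845e+01, -4.34103595e-04,
        8.33984610e-03, -3.56089311e-05]), 'tcp_pos': array([0.22136556, 0.58363257, 0.19134905]), 'tool_rot': array([ 0.69621802, -0.12784697,  0.12729983, -0.69478801]), 'force': array([ 0.59882808,  0.08664143, -0.63888939]), 'ft_torque': array([-0.05261647,  0.00572648,  0.00746962]), 'finger_gap': 0.9989896012877552} 0.0187
scene {'fx': 447.0252376095015, 'fy': 447.0252376095015, 'cx': 320.62710736369104, 'cy': 193.3746218953673, 'camera_from_world': array([[ 0.82898061, -0.55913763,  0.01250072, -0.43455298],
       [ 0.341262  ,  0.52341245,  0.78075582, -0.28688121],
       [-0.44309299, -0.64296541,  0.62471119, -0.67186261],
       [ 0.        ,  0.        ,  0.        ,  1.        ]])}
side {'fx': 489.0901226363344, 'fy': 489.0901226363344, 'cx': 316.89449244130685, 'cy': 190.8987718521359, 'camera_from_world': array([[ 0.83388243, -0.55139827,  0.02449557, -0.47149248],
       [ 0.25135229,  0.41888429,  0.87255829, -0.22803294],
       [-0.49138795, -0.72145402,  0.48789547, -0.63501091],
       [ 0.        ,  0.        ,  0.        ,  1.        ]])}
wrist {'fx': 309.70691628693146, 'fy': 309.70691628693146, 'cx': 319.86957083594064, 'cy': 198.5292226394991, 'camera_from_world': array([[ 0.35474982,  0.93496047, -0.00122065, -0.62414334],
       [-0.88881738,  0.3368362 , -0.31071698,  0.03992163],
       [-0.29009694,  0.11131172,  0.95050169, -0.38016415],
       [ 0.        ,  0.        ,  0.        ,  1.        ]])}
```

View pics/scene0.png

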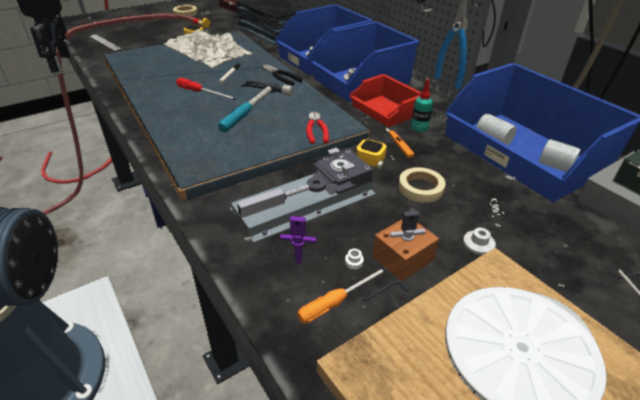

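View pics/side0.png

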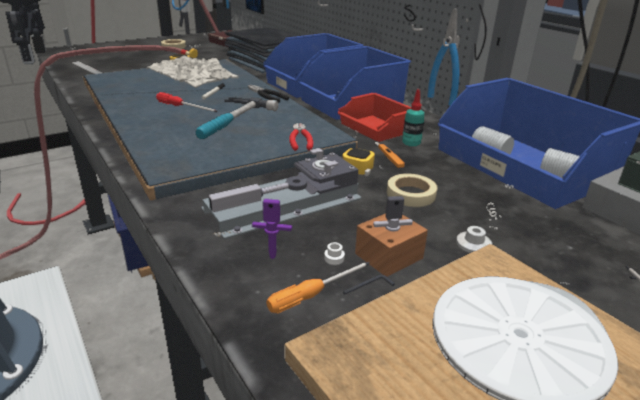

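View pics/wrist0.png

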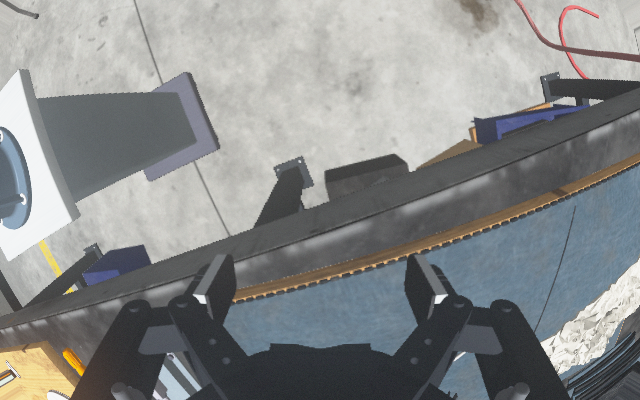

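```bash
cat > h.py <<'E'
import numpy as np, cv2
from station import *
from scipy.spatial.transform import Rotation as R
def proj(m,p):
    p=np.atleast_2d(p);T=m["camera_from_world"];c=p@T[:3,:3].T+T[:3,3]
    v=c*[1,-1,-1]
    if m.get("fish"):
        r=np.hypot(v[:,0],v[:,1]);th=np.arctan2(r,v[:,2]);k=th/r
        return np.c_[m["cx"]+m["fx"]*v[:,0]*k,m["cy"]+m["fy"]*v[:,1]*k]
    return np.c_[m["cx"]+m["fx"]*v[:,0]/v[:,2],m["cy"]+m["fy"]*v[:,1]/v[:,2]]
def ray(m,uv):
    T=m["camera_from_world"];o=-T[:3,:3].T@T[:3,3]
    x=(uv[0]-m["cx"])/m["fx"];y=(uv[1]-m["cy"])/m["fy"]
    if m.get("fish"):
        r=np.hypot(x,y);s=np.sinc(r/np.pi);v=np.array([x*s,y*s,np.cos(r)])
    else: v=np.array([x,y,1.])
    d=T[:3,:3].T@(v*[1,-1,-1]);return o,d/np.linalg.norm(d)
def onz(m,uv,z):
    o,d=ray(m,uv);return o+d*(z-o[2])/d[2]
def tri(rs):
    A=0;b=0
    for o,d in rs:
        P=np.eye(3)-np.outer(d,d);A=A+P;b=b+P@o
    p=np.linalg.solve(A,b);return p,[np.linalg.norm((np.eye(3)-np.outer(d,d))@(p-o))*1e3 for o,d in rs]
def cam(n):
    m=camera_model(n)
    if n=="wrist": m["fish"]=True
    return m
def crop(src,dst,x0,y0,w,h,k):
    im=cv2.imread(src)[y0:y0+h,x0:x0+w];im=cv2.resize(im,None,fx=k,fy=k,interpolation=cv2.INTER_CUBIC)
    for x in range(0,w,20): cv2.putText(im,str(x+x0),(x*k,8),0,.3,(0,255,255));cv2.line(im,(x*k,0),(x*k,4),(0,255,255))
    for y in range(0,h,20): cv2.putText(im,str(y+y0),(0,y*k+4),0,.3,(0,255,255))
    cv2.imwrite(dst,im)
E
python3 - <<'E'
from h import *
crop("pics/scene0.png","pics/scene0c.png",220,140,230,145,3)
crop("pics/side0.png","pics/side0c.png",195,135,245,145,3)
m=cam("scene");n=cam("side")
print("jawtop",onz(m,(340,165),.064),"chan left",onz(m,(235,207),.03),"block top",onz(m,(407,232),.06),onz(n,(392,226),.06))
E
```

```text
jawtop [0.67029104 0.13909668 0.064     ] chan left [0.42097367 0.17348395 0.03      ] block top [ 0.65051721 -0.10653475  0.06      ] [ 0.64479806 -0.11176679  0.06      ]
```

View pics/scene0c.png

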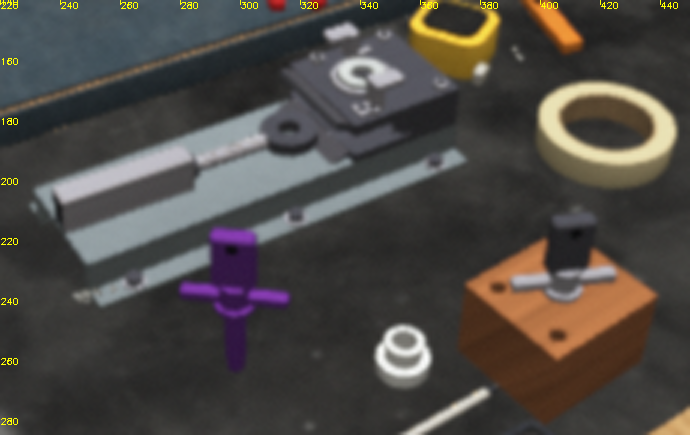

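View pics/side0c.png

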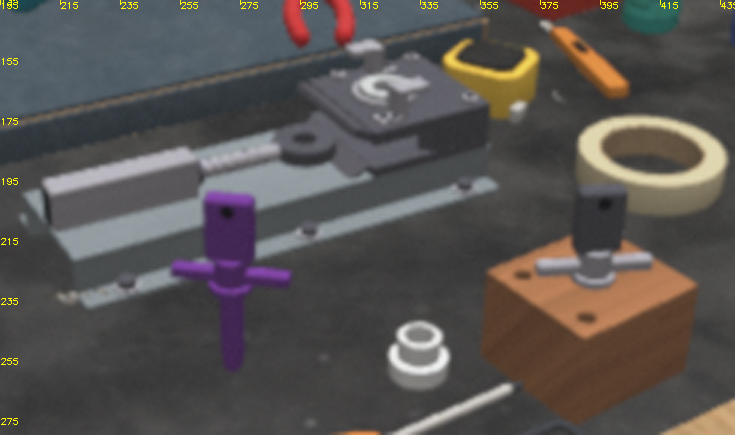

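```bash
python3 - <<'E'
from h import *
np.set_printoptions(precision=4,suppress=True)
s=sense();q=R.from_quat(s["tool_rot"]);print(q.as_matrix())
w=cam("wrist");T=w["camera_from_world"];o=-T[:3,:3].T@T[:3,3]
print("cam in tool",q.inv().apply(o-s["tcp_pos"]),"look in tool",q.inv().apply(-T[2,:3]), "right",q.inv().apply(T[0,:3]))
m=cam("scene");n=cam("side")
# drawbar top edges far end corners etc
print("bar rear top near/far, front top", onz(m,(238,202),.06),onz(m,(239,208),.045), onz(m,(284,191),.06))
print("eye hole scene",onz(m,(316.5,182.5),.051),"side",onz(n,(296,181),.051))
print("chan near edge rear/front",onz(m,(248,228),.03))
print("jaw collar centre", onz(m,(340,164),.072),onz(n,(324,164),.072))
print("pin tab", tri([ray(m,(410,224)),ray(n,(395,208))]))
print("pin bar ends", [tri([ray(m,a),ray(n,b)]) for a,b in [((391,234.5),(375.5,223.5)),((424,231),(410,221))]])
print("purple", tri([ray(m,(298,262)),ray(n,(272,257))]),tri([ray(m,(297,218)),ray(n,(271,201))]))
E
```

```text
[[ 0.9349 -0.0009  0.3549]
 [-0.3549 -0.0015  0.9349]
 [-0.0003 -1.     -0.0017]]
cam in tool [-0.0802 -0.1815 -0.    ] look in tool [0.311  0.9504 0.0007] right [-0.0001 -0.0007  1.    ]
bar rear top near/far, front top [0.4204 0.1507 0.06  ] [0.4202 0.1491 0.045 ] [0.5177 0.1307 0.06  ]
eye hole scene [0.5985 0.1277 0.051 ] side [0.5974 0.1278 0.051 ]
chan near edge rear/front [0.4145 0.0998 0.03  ]
jaw collar centre [0.6656 0.1332 0.072 ] [0.6661 0.1286 0.072 ]
pin tab (array([ 0.6266, -0.1312,  0.1118]), [np.float64(0.6484310626818022), np.float64(0.6484310626818098)])
pin bar ends [(array([ 0.6126, -0.1034,  0.0711]), [np.float64(0.9647643665917374), np.float64(0.9647643665916167)]), (array([ 0.6667, -0.1318,  0.0741]), [np.float64(0.6564155711271118), np.float64(0.6564155711270888)])]
purple (array([ 0.4646, -0.0096, -0.0006]), [np.float64(0.1229382763007818), np.float64(0.12293827630089485)]) (array([ 0.4671, -0.0063,  0.1107]), [np.float64(0.16275368090246398), np.float64(0.1627536809024958)])
```

```bash
cat >> h.py <<'E'
np.set_printoptions(precision=4,suppress=True)
def down(yaw):
    x=np.array([np.cos(yaw),np.sin(yaw),0]);y=np.array([0,0,-1.]);return R.from_matrix(np.c_[x,y,np.cross(x,y)])
def plan(p,yawdeg=None):
    s=sense();q=R.from_quat(s["tool_rot"])
    d=q.inv().apply(np.array(p)-s["tcp_pos"])
    t=np.zeros(3) if yawdeg is None else (q.inv()*down(np.radians(yawdeg))).as_rotvec()
    print("row",np.round(np.r_[d,t],4).tolist(),"rows>=",max(np.linalg.norm(d)/.05,np.degrees(np.linalg.norm(t))/8.59))
def st():
    s=sense();q=R.from_quat(s["tool_rot"]).as_matrix()
    print("t",round(s["t"],2),"tcp",s["tcp_pos"],"yaw",np.degrees(np.arctan2(q[1,0],q[0,0])),"tilt",np.degrees(np.arccos(-q[2,1])),"F",s["force"],"M",s["ft_torque"],"gap",s["finger_gap"]*.0854,"q",s["q"])
E
python3 - <<'E'
from h import *
plan([.65,-.02,.25],-15)
E
```

```text
row [0.6149, -0.058, -0.4125, 0.0017, -0.101, -0.0004] rows>= 14.854501266533639
```

Call:
play_rows([
  [0.615,-0.058,-0.4125,0.0017,-0.101,-0.0004],
  [0.615,-0.058,-0.4125,0.0017,-0.101,-0.0004],
  [0.615,-0.058,-0.4125,0.0017,-0.101,-0.0004],
  [0.615,-0.058,-0.4125,0.0017,-0.101,-0.0004],
  [0.615,-0.058,-0.4125,0.0017,-0.101,-0.0004],
  [0.615,-0.058,-0.4125,0.0017,-0.101,-0.0004],
  [0.615,-0.058,-0.4125,0.0017,-0.101,-0.0004],
  [0.615,-0.058,-0.4125,0.0017,-0.101,-0.0004],
  [0.615,-0.058,-0.4125,0.0017,-0.101,-0.0004],
  [0.615,-0.058,-0.4125,0.0017,-0.101,-0.0004],
  [0.615,-0.058,-0.4125,0.0017,-0.101,-0.0004],
  [0.615,-0.058,-0.4125,0.0017,-0.101,-0.0004],
])

```text
t: 1.35
tcp_pos: [0.5686, 0.0946, 0.2391]
tool_rot: [-0.7, 0.092, -0.093, 0.702]
force: [0.5, 0.7, -0.6]
finger_gap: 1.001
```

```bash
python3 - <<'E'
from h import *
st();plan([.65,-.02,.25],-15)
E
```

```text
t 1.35 tcp [0.5686 0.0946 0.2391] yaw -15.02245532708306 tilt 0.10300223762080708 F [ 0.4818  0.6776 -0.5542] M [ 0.0507  0.0142 -0.0298] gap 0.08549174858692729 q [-0.03    0.4102  1.5019  0.0019  1.2292 -1.3392]
row [0.1083, -0.011, -0.0896, -0.0018, -0.0004, -0.0] rows>= 2.819561612056806
```

Call:
play_rows([
  [0.04,0,-0.035,0,0,0],
  [0.07,-0.005,-0.06,0,0,0],
  [0.07,-0.005,-0.06,0,0,0],
  [0.07,-0.005,-0.06,0,0,0],
  [0.07,-0.005,-0.06,0,0,0],
])

```text
t: 1.85
tcp_pos: [0.6188, 0.0214, 0.2435]
tool_rot: [-0.7, 0.093, -0.092, 0.702]
force: [-0.6, 0.1, -1.0]
finger_gap: 0.999
```

```bash
python3 - <<'E'
from h import *
st();m=cam("wrist");cv2.imwrite("pics/w1.png",snapshot("wrist")[:,:,::-1]);np.save("w1.npy",m,allow_pickle=True)
E
```

```text
t 1.85 tcp [0.6188 0.0214 0.2435] yaw -14.959233667822529 tilt 0.1429169750844862 F [-0.5721  0.0618 -0.9967] M [ 0.0117  0.0147 -0.03  ] gap 0.08534592306100443 q [-0.1468  0.4687  1.3868  0.0021  1.2875 -1.4571]
```

View pics/w1.png

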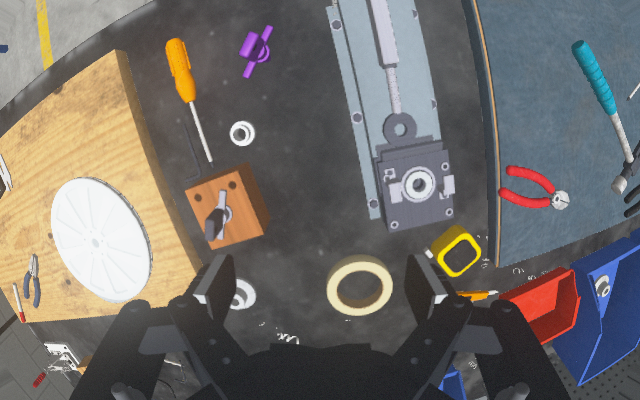

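```bash
python3 - <<'E'
from h import *
crop("pics/w1.png","pics/w1a.png",350,120,130,120,6)
crop("pics/w1.png","pics/w1b.png",170,150,120,110,6)
crop("pics/w1.png","pics/w1c.png",320,0,130,160,4)
E
```

```text
(no output)
```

View pics/w1a.png

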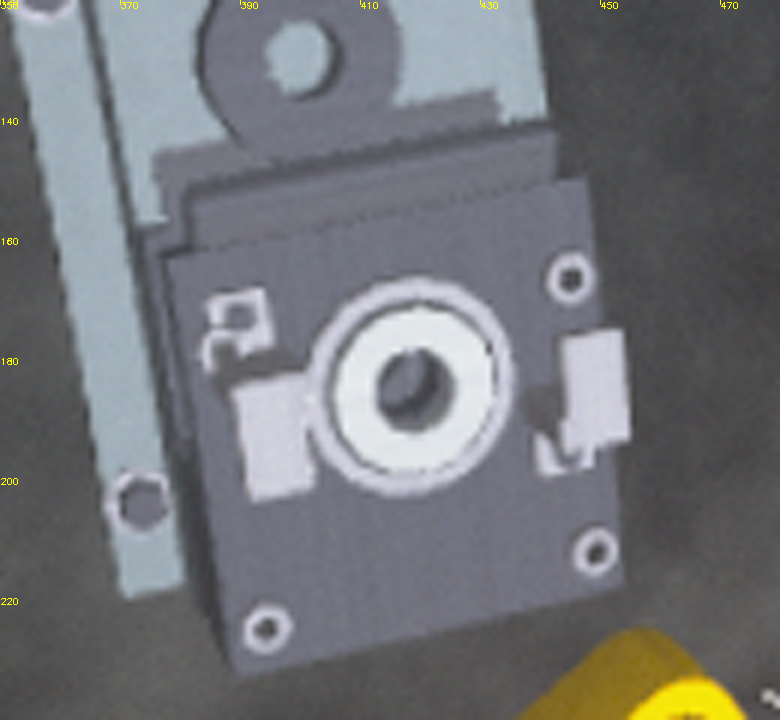

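View pics/w1b.png

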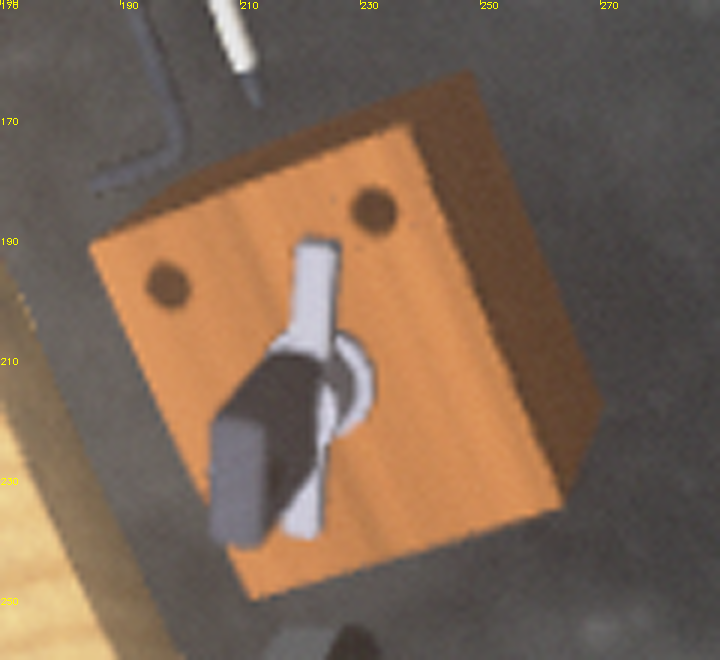

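View pics/w1c.png

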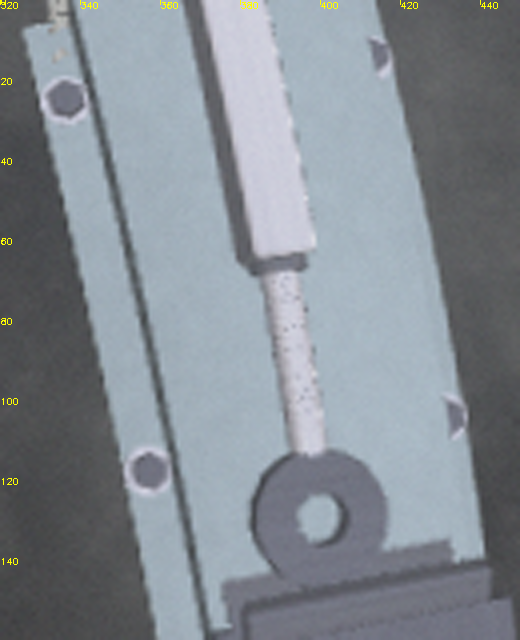

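```bash
python3 - <<'E'
from h import *
m=np.load("w1.npy",allow_pickle=True).item()
A=lambda x,y:(350+x/6-.5+.08,120+y/6-.5+.08)
B=lambda x,y:(170+x/6-.42,150+y/6-.42)
C=lambda x,y:(320+x/4-.4,0+y/4-.4)
print("bore",onz(m,A(415,390),.072),"ring",onz(m,A(411,386),.072))
cs=[onz(m,A(*p),.064) for p in [(167,258),(588,180),(622,585),(240,672)]]
print("corners",np.array(cs),[np.linalg.norm(cs[i]-cs[(i+1)%4]) for i in range(4)])
ax=lambda v:np.degrees(np.arctan2(v[1],v[0]))
print("x dir",ax(cs[3]-cs[0]),ax(cs[2]-cs[1]),"y dir -90",ax(cs[1]-cs[0])-90,ax(cs[2]-cs[3])-90)
L=onz(m,A(275,437),.088);Rr=onz(m,A(597,387),.088);print("lips",L,Rr,(L+Rr)/2,np.linalg.norm(L-Rr),ax(Rr-L)-90+np.degrees(np.arctan2(2,34)))
c=(cs[2]+cs[3])/2;x=(c-(cs[0]+cs[1])/2);x/=np.linalg.norm(x);print("axis from front edge",c-.058*x)
# channel edge line (right edge top z .03)
e=[onz(m,C(*p),.03) for p in [(75,0),(200,600),(378,0),(480,540)]];print("chan dirs",ax(e[1]-e[0]),ax(e[3]-e[2]),e)
print("eye hole top",onz(m,C(323,517),.051),"circle",onz(m,C(320,515),.051))
t=[onz(m,C(*p),.060) for p in [(202,0),(256,258),(268,0),(315,246)]];print("tube",np.array(t),ax(t[1]-t[0]),ax(t[3]-t[2]),(t[1]+t[3])/2)
# block
k=[onz(m,B(*p),.060) for p in [(90,247),(410,125),(562,507),(252,598)]];print("block",np.array(k),np.mean(k,0),[np.linalg.norm(k[i]-k[(i+1)%4]) for i in range(4)],ax(k[3]-k[0]))
b=[onz(m,B(*p),.073) for p in [(318,240),(300,535)]];print("bar",b,np.mean(b,0),ax(b[1]-b[0]),np.linalg.norm(b[0]-b[1]))
t=[onz(m,B(*p),.120) for p in [(238,418),(238,548)]];print("tab top",np.mean(t,0),ax(t[1]-t[0]),np.linalg.norm(t[1]-t[0]))
print("collar",onz(m,B(322,385),.063))
E
```

```text
bore [0.6669 0.1346 0.072 ] ring [0.6658 0.1339 0.072 ]
corners [[0.6294 0.0908 0.064 ]
 [0.6346 0.1825 0.064 ]
 [0.7269 0.1781 0.064 ]
 [0.7225 0.0881 0.064 ]] [np.float64(0.09191627826890468), np.float64(0.09238677896372569), np.float64(0.0901219171908624), np.float64(0.09309936091597629)]
x dir -1.6181064709292037 -2.720166785833263 y dir -90 -3.245606639503521 -2.813979464640269
lips [0.6633 0.1009 0.088 ] [0.6703 0.1686 0.088 ] [0.6668 0.1348 0.088 ] 0.06808048121251287 -2.5469578377984345
axis from front edge [0.6667 0.1353 0.064 ]
chan dirs -3.0930887444417636 -3.076807088707569 [array([0.4177, 0.0999, 0.03  ]), array([0.6183, 0.0891, 0.03  ]), array([0.4354, 0.1977, 0.03  ]), array([0.6206, 0.1878, 0.03  ])]
eye hole top [0.598  0.1301 0.051 ] circle [0.5972 0.1293 0.051 ]
tube [[0.435  0.1321 0.06  ]
 [0.5165 0.1264 0.06  ]
 [0.4385 0.1518 0.06  ]
 [0.5164 0.1449 0.06  ]] -4.028101688084696 -5.042829996933969 [0.5165 0.1356 0.06  ]
block [[ 0.6003 -0.1568  0.06  ]
 [ 0.5952 -0.0764  0.06  ]
 [ 0.6847 -0.0722  0.06  ]
 [ 0.6891 -0.1516  0.06  ]] [ 0.6423 -0.1143  0.06  ] [np.float64(0.08057033568588387), np.float64(0.08966786047328112), np.float64(0.07946129999144322), np.float64(0.08896840466040444)] 3.358451559998862
bar [array([ 0.6106, -0.0991,  0.073 ]), array([ 0.672 , -0.1274,  0.073 ])] [ 0.6413 -0.1132  0.073 ] -24.81927463961443 0.06762663945343407
tab top [ 0.6418 -0.1131  0.12  ] -22.89411095136008 0.027019783938268597
collar [ 0.6434 -0.1138  0.063 ]
```

```bash
python3 - <<'E'
from h import *
st();plan([.467,.139,.12],-4.3)
E
```

```text
t 1.9 tcp [0.6188 0.0218 0.2437] yaw -14.919481369364313 tilt 0.12832518386657032 F [-0.0192  0.0023  0.3069] M [0.0329 0.0436 0.048 ] gap 0.08552777590256737 q [-0.1461  0.4684  1.3869  0.0021  1.2874 -1.4571]
row [-0.1767, 0.1241, 0.0739, -0.0019, -0.1853, -0.0011] rows>= 4.564359008083721
```

Call:
play_rows([
  [-0.177,0.124,0.074,-0.002,-0.185,-0.001],
  [-0.177,0.124,0.074,-0.002,-0.185,-0.001],
  [-0.177,0.124,0.074,-0.002,-0.185,-0.001],
  [-0.177,0.124,0.074,-0.002,-0.185,-0.001],
  [-0.177,0.124,0.074,-0.002,-0.185,-0.001],
  [-0.177,0.124,0.074,-0.002,-0.185,-0.001],
  [-0.177,0.124,0.074,-0.002,-0.185,-0.001],
  [-0.177,0.124,0.074,-0.002,-0.185,-0.001],
  [-0.177,0.124,0.074,-0.002,-0.185,-0.001],
], gripper=0.06)

```text
t: 2.8
tcp_pos: [0.4705, 0.1375, 0.1211]
tool_rot: [0.707, -0.026, 0.029, -0.706]
force: [0.7, -0.1, 0.1]
finger_gap: 0.703
```

```bash
python3 - <<'E'
from h import *
st();plan([.467,.139,.035],-4.3)
m=cam("wrist");cv2.imwrite("pics/w2.png",snapshot("wrist")[:,:,::-1]);np.save("w2.npy",m,allow_pickle=True)
print(proj(m,[[.467,.139,.06],[.5165,.1356,.06],[.467,.139,.035]]))
E
```

```text
t 2.8 tcp [0.4705 0.1375 0.1211] yaw -4.438159672908452 tilt 0.2922190590306543 F [ 0.6678 -0.0509  0.0852] M [ 0.014  -0.0559  0.0049] gap 0.05999932016259481 q [ 0.0566  0.4555  1.8414 -0.0011  0.8396 -1.436 ]
row [-0.004, 0.0861, 0.0012, 0.0002, -0.0024, 0.0051] rows>= 1.7245056435672184
[[321.027  194.804 ]
 [321.442  248.5674]
 [320.9087 186.3251]]
```

View pics/w2.png

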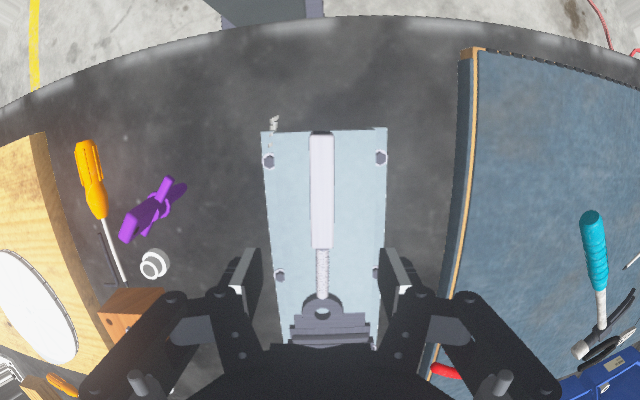

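Call:
play_rows([
  [-0.003,0.03,0.001,0,-0.002,0.004],
  [-0.003,0.055,0.001,0,-0.002,0.004],
  [-0.003,0.075,0.001,0,-0.002,0.004],
  [-0.003,0.084,0.001,0,-0.002,0.004],
  [-0.003,0.084,0.001,0,-0.002,0.004],
  [-0.003,0.084,0.001,0,-0.002,0.004],
])

```text
t: 3.45
tcp_pos: [0.4665, 0.1389, 0.0367]
tool_rot: [0.707, -0.027, 0.026, -0.706]
force: [0.5, 0.7, -1.1]
finger_gap: 0.709
```

```bash
python3 - <<'E'
from h import *
st();plan([.467,.139,.035],-4.3)
E
```

```text
t 3.45 tcp [0.4665 0.1389 0.0367] yaw -4.313671261079313 tilt 0.06785353976775971 F [ 0.4506  0.7422 -1.1333] M [0.0285 0.0228 0.0539] gap 0.06055414289054053 q [ 0.0594  0.6093  1.9044 -0.0003  0.629  -1.4358]
row [0.0005, 0.0016, 0.0002, 0.0004, -0.0002, -0.0011] rows>= 0.03479877627716362
```

Call:
play_rows([
  [0,0.0015,0,0,0,0],
  [0,0.0015,0,0,0,0],
  [0,0.0015,0,0,0,0],
  [0,0.0015,0,0,0,0],
  [0,0.0015,0,0,0,0],
  [0,0.0015,0,0,0,0],
  [0,0.0015,0,0,0,0],
  [0,0.0015,0,0,0,0],
], gripper=0.0, force=45)

```text
t: 4.25
tcp_pos: [0.4655, 0.1391, 0.0346]
tool_rot: [0.707, -0.027, 0.026, -0.706]
force: [-0.2, 0.1, 0.1]
finger_gap: -0.003
```

```bash
python3 - <<'E'
from h import *
st()
# along-jaw dir: target for 72mm advance with align to jaw line (yaw -3)
u=np.array([np.cos(np.radians(-3)),np.sin(np.radians(-3)),0]);v=np.array([-u[1],u[0],0])
a=np.array([.6668,.1347,0]);s=sense();d=s["tcp_pos"]-a;print("along",d@u,"lat",d@v)
for D in (20,60,72):
    p=a+u*((d@u)+D/1e3);p[2]=s["tcp_pos"][2];plan(p,-3)
E
```

```text
t 4.25 tcp [0.4655 0.1391 0.0346] yaw -4.282967114268795 tilt 0.14559997941595978 F [-0.1708  0.1188  0.0944] M [-0.005  -0.0085  0.026 ] gap -0.00023507586308786396 q [ 0.06    0.6131  1.9064 -0.0004  0.6246 -1.4358]
along -0.20123829406007382 lat -0.006156284759085241
row [0.0199, -0.0001, 0.0066, 0.0005, -0.0224, -0.0025] rows>= 0.41852113066603785
row [0.0598, -0.0002, 0.0075, 0.0005, -0.0224, -0.0025] rows>= 1.2063001023020665
row [0.0718, -0.0002, 0.0078, 0.0005, -0.0224, -0.0025] rows>= 1.4452542810225415
```

```bash
python3 - <<'E'
from h import *
for n in ("wrist","side"):
    cv2.imwrite(f"pics/{n}3.png",snapshot(n)[:,:,::-1])
crop("pics/side3.png","pics/side3c.png",170,100,260,190,3)
E
```

```text
(no output)
```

View pics/wrist3.png

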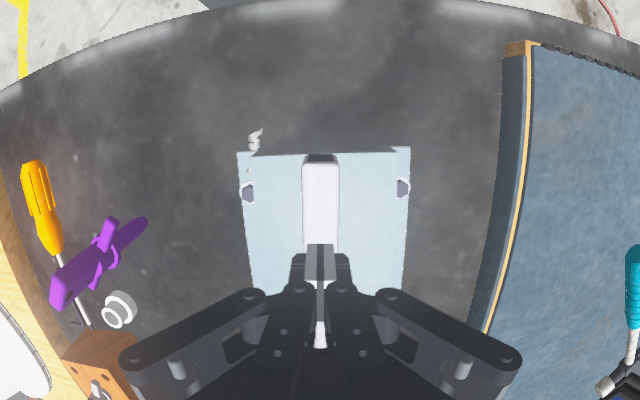

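View pics/side3c.png

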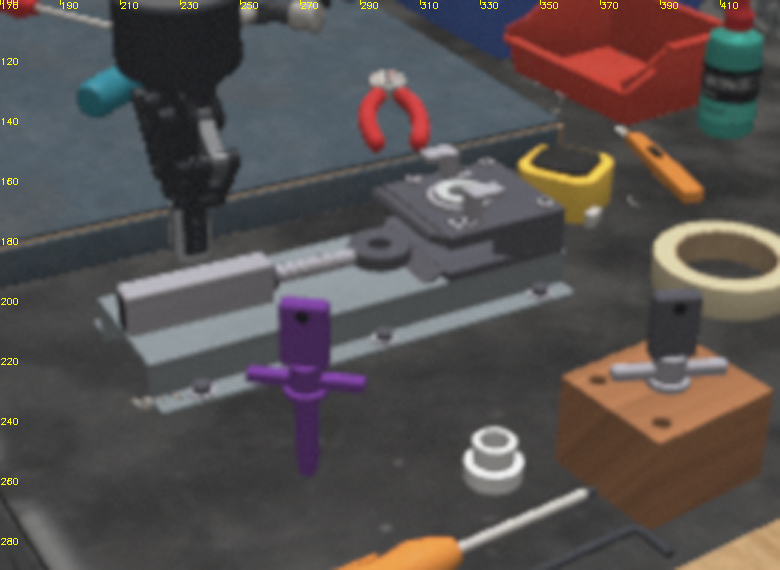

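```bash
python3 - <<'E'
from h import *
s=sense()
for n in ("side","scene","wrist"):
    m=cam(n);print(n,proj(m,[s["tcp_pos"],s["tcp_pos"]+[0,0,.05]]))
m=cam("side");n=cam("scene")
cv2.imwrite("pics/scene3.png",snapshot("scene")[:,:,::-1])
crop("pics/scene3.png","pics/scene3c.png",190,100,240,190,3)
E
```

```text
side [[234.7241 202.5636]
 [233.2011 179.7497]]
scene [[261.0959 206.7117]
 [259.3684 188.0891]]
wrist [[319.6024 229.3071]
 [319.5541 269.8209]]
```

View pics/scene3c.png

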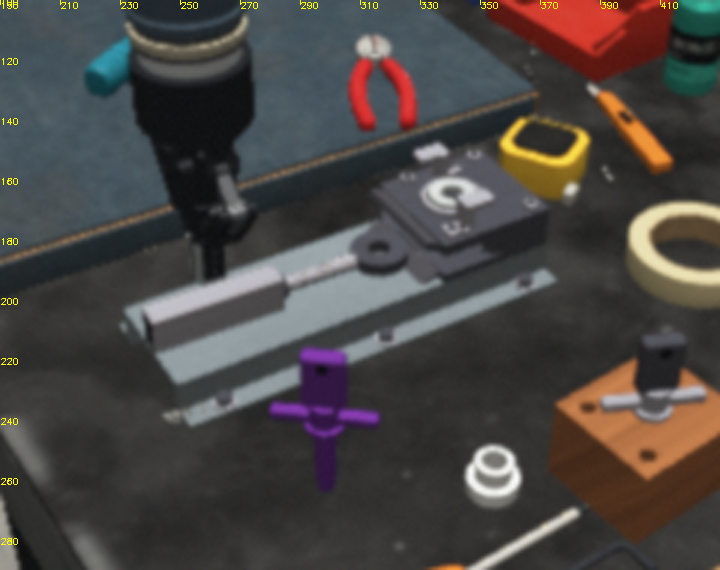

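```bash
python3 - <<'E'
from h import *
crop("pics/scene3.png","pics/scene3d.png",225,140,80,75,8)
crop("pics/side3.png","pics/side3d.png",195,130,90,75,8)
crop("pics/wrist3.png","pics/wrist3d.png",270,140,110,110,5)
a=cv2.imread("pics/scene3d.png");b=cv2.imread("pics/side3d.png")
h=min(a.shape[0],b.shape[0]);cv2.imwrite("pics/x3.png",cv2.resize(np.hstack([a[:h],b[:h]]),None,fx=.58,fy=.58))
E
```

```text
(no output)
```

View pics/x3.png

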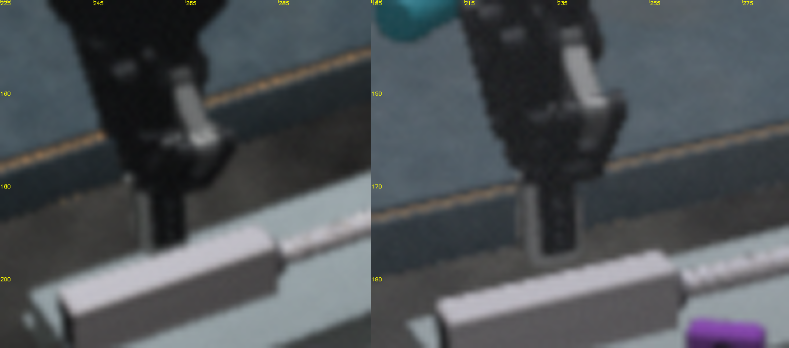

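View pics/wrist3d.png

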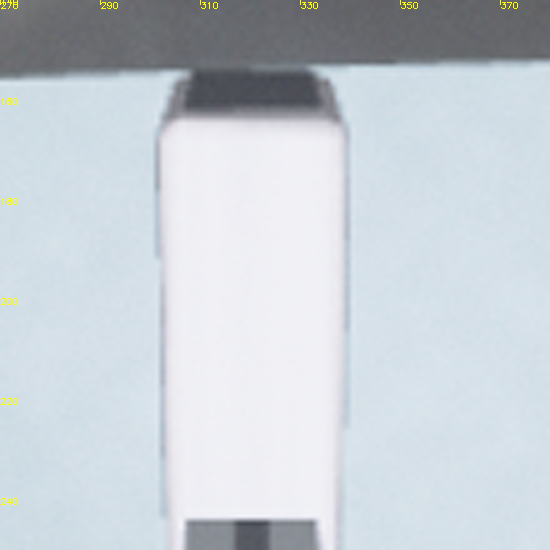

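```bash
python3 - <<'E'
from h import *
st()
print(tri([ray(cam("scene"),(260.8,192.6)),ray(cam("side"),(234.5,185.2))]))
E
```

```text
t 4.4 tcp [0.4655 0.1391 0.0346] yaw -4.286296174877009 tilt 0.15014808060873433 F [-0.0761  0.7105  0.1251] M [-0.0677  0.0266 -0.0301] gap -0.0002755104831378109 q [ 0.0599  0.6132  1.9064 -0.0003  0.6246 -1.4358]
(array([0.4668, 0.1373, 0.0734]), [np.float64(0.14431253739623892), np.float64(0.1443125373963253)])
```

Call:
play_rows([
  [0,0,0,0,0,0],
  [0,0,0,0,0,0],
  [0,0,0,0,0,0],
  [0,0,0,0,0,0],
  [0,0,0,0,0,0],
  [0,0,0,0,0,0],
], gripper=0.05)

```text
t: 5.0
tcp_pos: [0.4655, 0.1391, 0.0346]
tool_rot: [0.707, -0.027, 0.026, -0.706]
force: [0.4, -0.1, -0.0]
finger_gap: 0.583
```

Call:
play_rows([
  [0.001,0.01,0,0,0,0],
  [0.001,0.02,0,0,0,0],
  [0.001,0.028,0,0,0,0],
  [0.001,0.032,0,0,0,0],
  [0.001,0.032,0,0,0,0],
])

```text
t: 5.5
tcp_pos: [0.4657, 0.1389, 0.0016]
tool_rot: [0.707, -0.028, 0.025, -0.706]
force: [-0.1, -0.3, 0.2]
finger_gap: 0.584
```

```bash
python3 - <<'E'
from h import *
st()
for n in ("scene","side","wrist"):
    cv2.imwrite(f"pics/{n}4.png",snapshot(n)[:,:,::-1])
crop("pics/scene4.png","pics/scene4d.png",225,140,80,75,8)
crop("pics/side4.png","pics/side4d.png",195,130,80,75,8)
a=cv2.imread("pics/scene4d.png");b=cv2.imread("pics/side4d.png")
cv2.imwrite("pics/x4.png",cv2.resize(np.hstack([a,b]),None,fx=.6,fy=.6))
E
```

```text
t 5.5 tcp [0.4657 0.1389 0.0016] yaw -4.288101309173077 tilt 0.26529840056537013 F [-0.0568 -0.3486  0.1508] M [-0.0679 -0.0103 -0.0202] gap 0.04987247468610446 q [ 0.0596  0.6797  1.9179 -0.0004  0.5486 -1.4361]
```

View pics/x4.png

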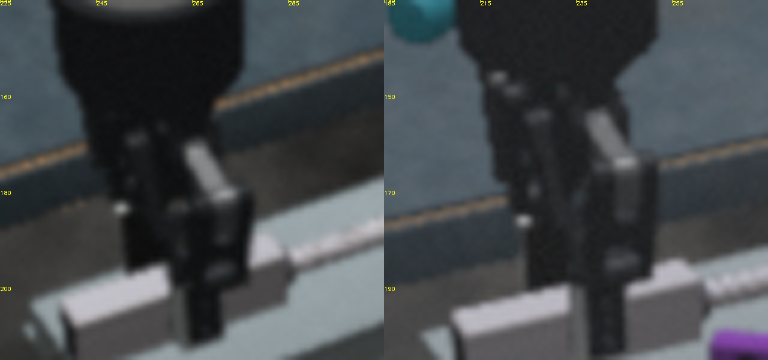

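View pics/wrist4.png

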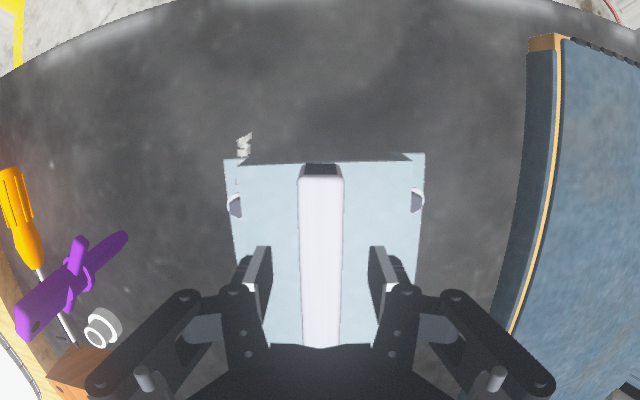

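Call:
play_rows([
  [0,0.003,0,0,0,0],
  [0,0.0055,0,0,0,0],
  [0,0.0055,0,0,0,0],
])

```text
t: 5.95
tcp_pos: [0.4663, 0.139, -0.003]
tool_rot: [0.707, -0.027, 0.025, -0.706]
force: [0.1, -0.6, -0.0]
finger_gap: 0.59
```

Call:
play_rows([
  [0,0,0,0,0,0],
  [0,0,0,0,0,0],
  [0,0,0,0,0,0],
  [0,0,0,0,0,0],
  [0,0,0,0,0,0],
  [0,0,0,0,0,0],
], gripper=0.0, force=45)

```text
t: 6.55
tcp_pos: [0.4665, 0.1391, -0.0026]
tool_rot: [0.707, -0.027, 0.026, -0.707]
force: [0.0, 1.8, 4.6]
finger_gap: 0.222
```

```bash
python3 - <<'E'
from h import *
st()
u=np.array([np.cos(np.radians(-3)),np.sin(np.radians(-3)),0]);v=np.array([-u[1],u[0],0])
a=np.array([.6668,.1347,0]);s=sense();d=s["tcp_pos"]-a;print("along",d@u,"lat",d@v)
for D in (20,60,72):
    p=a+u*((d@u)+D/1e3);p[2]=s["tcp_pos"][2];plan(p,-3)
E
```

```text
t 6.55 tcp [ 0.4665  0.1391 -0.0026] yaw -4.289992306678076 tilt 0.11902934724709824 F [0.0024 1.8477 4.5667] M [ 0.2646  0.0812 -0.0375] gap 0.018936662650565268 q [ 0.0598  0.6884  1.9191 -0.0001  0.5361 -1.436 ]
along -0.2002098498557184 lat -0.0060628003345764275
row [0.0199, -0.0, 0.0065, 0.0003, -0.0225, -0.0021] rows>= 0.4179749025465239
row [0.0598, -0.0001, 0.0074, 0.0003, -0.0225, -0.0021] rows>= 1.2061106993799446
row [0.0718, -0.0001, 0.0077, 0.0003, -0.0225, -0.0021] rows>= 1.44509619719892
```

Call:
play_rows([
  [0.006,-0.0004,0.001,0,-0.004,0],
  [0.012,-0.0004,0.002,0,-0.008,0],
  [0.018,-0.0004,0.003,0,-0.012,0],
  [0.024,-0.0004,0.005,0,-0.016,0],
  [0.03,-0.0004,0.0065,0,-0.02,0],
  [0.036,-0.0004,0.007,0,-0.0225,0],
  [0.042,-0.0004,0.0072,0,-0.0225,0],
  [0.048,-0.0004,0.0073,0,-0.0225,0],
  [0.054,-0.0004,0.0074,0,-0.0225,0],
  [0.058,-0.0004,0.0075,0,-0.0225,0],
  [0.06,-0.0004,0.0075,0,-0.0225,0],
  [0.06,-0.0004,0.0075,0,-0.0225,0],
])

```text
t: 7.75
tcp_pos: [0.5217, 0.1419, -0.0026]
tool_rot: [0.707, -0.023, 0.014, -0.706]
force: [-8.4, 0.4, 10.2]
finger_gap: 0.226
```

```bash
cat >> h.py <<'E'
U=np.array([np.cos(np.radians(-3)),np.sin(np.radians(-3)),0]);V=np.array([-U[1],U[0],0]);AX=np.array([.6668,.1347,0])
def al():
    s=sense();d=s["tcp_pos"]-AX;print("along",(d@U*1e3).round(2),"lat",(d@V*1e3).round(2),"Fu",s["force"]@U,"Fv",s["force"]@V)
E
python3 - <<'E'
from h import *
st();al()
cv2.imwrite("pics/scene5.png",snapshot("scene")[:,:,::-1])
crop("pics/scene5.png","pics/scene5d.png",225,130,150,100,5)
E
```

```text
t 7.75 tcp [ 0.5217  0.1419 -0.0026] yaw -2.9642635434199223 tilt 0.7078507256814182 F [-8.4342  0.4389 10.181 ] M [ 0.0562  0.9601 -0.0277] gap 0.01931411755058355 q [ 0.0589  0.7236  1.7739 -0.0004  0.6565 -1.4598]
along -145.28 lat -0.43 Fu -8.445593879562386 Fv -0.003105364440067821
```

View pics/scene5d.png

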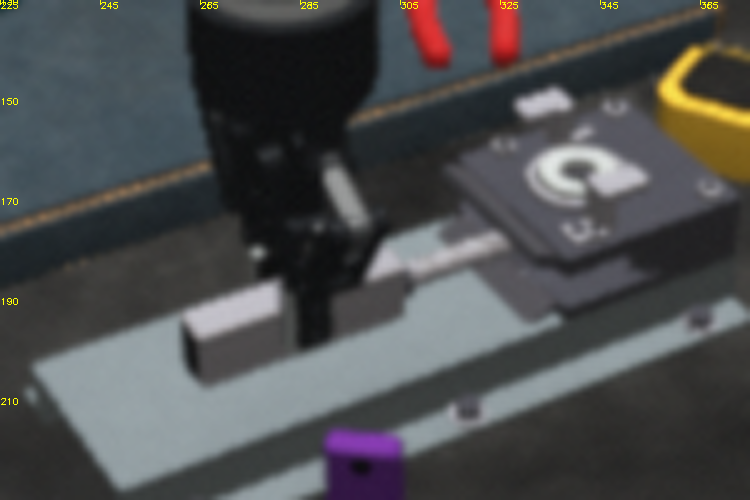

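Call:
play_rows([
  [0,-0.002,0,0,0,0],
  [0.0,-0.002,0,0,0,0],
  [0.0,-0.002,0,0,0,0],
])

```text
t: 8.1
tcp_pos: [0.5269, 0.1418, -0.0013]
tool_rot: [0.707, -0.02, 0.017, -0.707]
force: [0.9, -0.3, -5.2]
finger_gap: 0.223
```

```bash
python3 -c "
from h import *
st();al()"
```

```text
t 8.1 tcp [ 0.5269  0.1418 -0.0013] yaw -2.9952667010471354 tilt 0.16982041463357717 F [ 0.9222 -0.2558 -5.1754] M [-0.0153  0.1574  0.0089] gap 0.01900890858972706 q [ 0.0583  0.7226  1.7685 -0.0006  0.6534 -1.4598]
along -140.07 lat -0.22 Fu 0.9343568263249636 Fv -0.20714971556640077
```

Call:
play_rows([
  [0.003,0.0006,0,0,0,0],
  [0.006,0.0006,0,0,0,0],
  [0.009,0.0006,0,0,0,0],
  [0.011,0.0006,0,0,0,0],
  [0.012,0.0006,0,0,0,0],
  [0.012,0.0006,0,0,0,0],
])

```text
t: 8.7
tcp_pos: [0.5391, 0.1413, -0.0012]
tool_rot: [0.707, -0.019, 0.018, -0.707]
force: [0.6, -0.8, -4.6]
finger_gap: 0.219
```

```bash
python3 -c "
from h import *
st();al()"
```

```text
t 8.7 tcp [ 0.5391  0.1413 -0.0012] yaw -3.000281525500216 tilt 0.12882331280625142 F [ 0.6053 -0.7761 -4.6342] M [0.0187 0.1851 0.0103] gap 0.018740689801297932 q [ 0.056   0.7307  1.7392 -0.0003  0.6739 -1.4622]
along -127.91 lat -0.09 Fu 0.6450994245342033 Fv -0.7433398177952041
```

Call:
play_rows([
  [0.001,0.0005,0,0,0,0],
  [0.002,0.0005,0,0,0,0],
  [0.003,0.0005,0,0,0,0],
  [0.004,0.0005,0,0,0,0],
  [0.004,0.0005,0,0,0,0],
])

```text
t: 9.2
tcp_pos: [0.5431, 0.1411, -0.0017]
tool_rot: [0.707, -0.019, 0.018, -0.707]
force: [0.2, 0.0, -5.0]
finger_gap: 0.224
```

```bash
python3 -c "
from h import *
st();al()"
```

```text
t 9.2 tcp [ 0.5431  0.1411 -0.0017] yaw -2.9959977414140044 tilt 0.11695338459247959 F [ 0.1605  0.0057 -4.9808] M [ 0.012   0.2026 -0.0247] gap 0.019106231852944987 q [ 0.0553  0.7344  1.7294 -0.0003  0.6798 -1.463 ]
along -123.84 lat -0.04 Fu 0.15994298385890743 Fv 0.014100295309524575
```

Call:
play_rows([
  [0.0005,0,0,0,0,0],
  [0.001,0,0,0,0,0],
  [0.0015,0,0,0,0,0],
  [0.0015,0,0,0,0,0],
])

```text
t: 9.6
tcp_pos: [0.5444, 0.141, -0.0018]
tool_rot: [0.707, -0.019, 0.018, -0.707]
force: [-0.4, -0.4, -4.9]
finger_gap: 0.228
```

Call:
play_rows([
  [0.0005,0,0,0,0,0],
  [0.001,0,0,0,0,0],
  [0.001,0,0,0,0,0],
])

```text
t: 9.9
tcp_pos: [0.5446, 0.1409, -0.0019]
tool_rot: [0.707, -0.02, 0.017, -0.707]
force: [-2.0, -0.2, -3.9]
finger_gap: 0.226
```

Call:
play_rows([
  [0.0005,0,0,0,0,0],
  [0.001,0,0,0,0,0],
  [0.001,0,0,0,0,0],
])

```text
t: 10.2
tcp_pos: [0.5448, 0.1409, -0.002]
tool_rot: [0.707, -0.02, 0.017, -0.707]
force: [-3.9, -0.7, -3.9]
finger_gap: 0.232
```

Call:
play_rows([
  [0.001,0,0,0,0,0],
  [0.002,0,0,0,0,0],
  [0.002,0,0,0,0,0],
])

```text
t: 10.5
tcp_pos: [0.5447, 0.1408, -0.0022]
tool_rot: [0.707, -0.022, 0.015, -0.707]
force: [-7.8, -1.0, -1.6]
finger_gap: 0.221
```

```bash
python3 -c "
from h import *
st();al()
m=cam('wrist');cv2.imwrite('pics/w6.png',snapshot('wrist')[:,:,::-1])"
```

```text
t 10.5 tcp [ 0.5447  0.1408 -0.0022] yaw -2.9914946563085048 tilt 0.5419099589879777 F [-7.7753 -0.9659 -1.5578] M [-0.1455  0.9899 -0.1084] gap 0.018892721739876193 q [ 0.0545  0.7382  1.7195 -0.0002  0.6933 -1.4639]
along -122.27 lat -0.26 Fu -7.714119746747179 Fv -1.3715170938408532
```

View pics/w6.png

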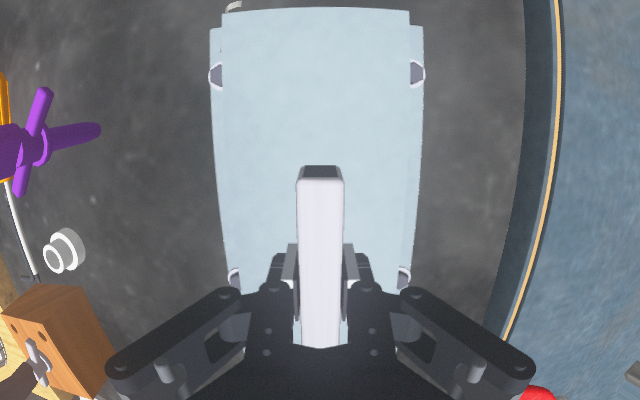

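Call:
play_rows([
  [-0.003,0,0,0,0,0],
  [-0.006,0,0,0,0,0],
  [-0.009,0,0,0,0,0],
  [-0.012,0,0,0,0,0],
  [-0.0142,0,0,0,0,0],
  [-0.0142,0,0,0,0,0],
  [-0.0142,0,0,0,0,0],
])

```text
t: 11.25
tcp_pos: [0.5345, 0.1416, -0.0017]
tool_rot: [0.707, -0.019, 0.018, -0.707]
force: [-0.0, -0.3, -4.3]
finger_gap: 0.222
```

```bash
python3 -c "
from h import *
st();al()"
```

```text
t 11.25 tcp [ 0.5345  0.1416 -0.0017] yaw -2.990985836024777 tilt 0.10005469604597178 F [-0.0307 -0.3186 -4.2571] M [0.0257 0.085  0.0383] gap 0.018942011064096525 q [ 0.057   0.7282  1.751  -0.0004  0.6642 -1.4613]
along -132.5 lat -0.02 Fu -0.013963632497952816 Fv -0.31978252017544445
```

Call:
play_rows([
  [0,0.0005,0,0,0,0],
  [0,0.001,0,0,0,0],
  [0,0.001,0,0,0,0],
])

```text
t: 11.55
tcp_pos: [0.5345, 0.1416, -0.0026]
tool_rot: [0.707, -0.019, 0.018, -0.707]
force: [0.3, 0.8, -2.7]
finger_gap: 0.225
```

```bash
python3 -c "
from h import *
st();al()"
```

```text
t 11.55 tcp [ 0.5345  0.1416 -0.0026] yaw -2.997442728801308 tilt 0.10244327187370249 F [ 0.2753  0.805  -2.7253] M [ 0.0359  0.0703 -0.0011] gap 0.019206283880868324 q [ 0.057   0.7298  1.7512 -0.0004  0.6624 -1.4612]
along -132.49 lat -0.05 Fu 0.2327619072111331 Fv 0.8182764868386938
```

Resting nearly; now lower a last bit, release and rise.

Call:
play_rows([
  [0,0.0006,0,0,0,0],
  [0,0.0006,0,0,0,0],
])

```text
t: 11.75
tcp_pos: [0.5344, 0.1416, -0.0026]
tool_rot: [0.707, -0.019, 0.018, -0.707]
force: [-1.2, 0.0, 4.2]
finger_gap: 0.227
```

Call:
play_rows([
  [0,0,0,0,0,0],
  [0,0,0,0,0,0],
  [0,0,0,0,0,0],
  [0,0,0,0,0,0],
  [0,0,0,0,0,0],
  [0,0,0,0,0,0],
], gripper=0.05)

```text
t: 12.35
tcp_pos: [0.5341, 0.1416, -0.0034]
tool_rot: [0.707, -0.019, 0.018, -0.707]
force: [0.9, 0.3, -0.2]
finger_gap: 0.588
```

Call:
play_rows([
  [0,-0.02,0,0,0,0],
  [0,-0.06,0,0,0,0],
  [0,-0.1,0,0,0,0],
  [0,-0.15,0,0,0,0],
  [0,-0.19,0,0,0,0],
  [0,-0.19,0,0,0,0],
  [0,-0.19,0,0,0,0],
])

```text
t: 13.05
tcp_pos: [0.5349, 0.1417, 0.1877]
tool_rot: [0.707, -0.018, 0.018, -0.707]
force: [-0.4, -0.4, -0.3]
finger_gap: 0.584
```

```bash
python3 - <<'E'
from h import *
st();al()
# camera over jaw: cam nadir near axis
plan([.70,.05,.2],-24)
E
```

```text
t 13.05 tcp [0.5349 0.1417 0.1877] yaw -2.9935710782876837 tilt 0.0114263790035617 F [-0.392  -0.4356 -0.2717] M [-0.0317  0.0161  0.0012] gap 0.04991173025983844 q [ 0.0571  0.437   1.6189 -0.0002  1.0858 -1.4613]
along -132.06 lat 0.1 Fu -0.3686865575577507 Fv -0.45547169244075075
row [0.1696, -0.0123, -0.083, 0.0002, 0.3666, 0.0] rows>= 3.784781910193934
```

Call:
play_rows([
  [0.05,0,0,0,0,0],
  [0.1,0,0,0,0,0],
  [0.15,0,0,0,0,0],
  [0.2,0,0,0,0,0],
  [0.212,0,0,0,0,0],
  [0.212,0,0,0,0,0],
  [0.212,0,0,0,0,0],
])

```text
t: 13.75
tcp_pos: [0.7441, 0.1306, 0.1831]
tool_rot: [0.707, -0.021, 0.016, -0.707]
force: [0.2, -0.9, -0.1]
finger_gap: 0.586
```

```bash
python3 - <<'E'
from h import *
m=cam('wrist');cv2.imwrite('pics/w7.png',snapshot('wrist')[:,:,::-1]);np.save("w7.npy",m,allow_pickle=True)
st();print(proj(m,[[.6668,.1347,.072],[.6668,.1347,.051],[.6668,.1347,.03]]))
crop("pics/w7.png","pics/w7a.png",260,40,120,110,6)
crop("pics/w7.png","pics/w7b.png",60,60,200,150,4)
E
```

```text
t 13.8 tcp [0.744  0.1307 0.184 ] yaw -2.985219285036063 tilt 0.4280825907004524 F [-0.2682  0.5684  0.6966] M [-0.0189  0.0056 -0.0449] gap 0.05026101401291764 q [ 0.0266  0.7269  1.0557 -0.0002  1.3665 -1.4921]
[[319.7638 104.3647]
 [319.7701 104.28  ]
 [319.7756 104.206 ]]
```

View pics/w7a.png

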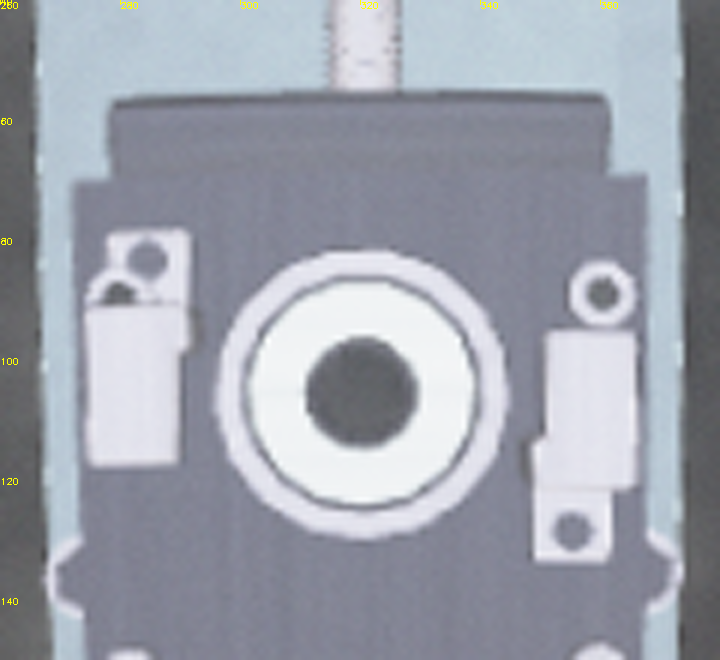

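View pics/w7.png

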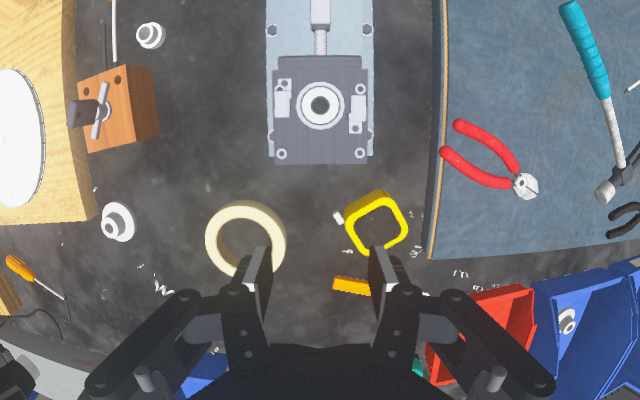

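```bash
python3 - <<'E'
from h import *
im=cv2.imread("pics/w7.png")[92:119,307:334].astype(float)
im=np.clip((im-40)*3.2,0,255).astype(np.uint8)
cv2.imwrite("pics/w7z.png",cv2.resize(im,None,fx=20,fy=20,interpolation=cv2.INTER_NEAREST))
g=cv2.cvtColor(cv2.imread("pics/w7.png"),cv2.COLOR_BGR2GRAY);print(g[93:117,319]);print(g[104,308:332])
E
```

```text
[242 241 239 158 122 104  97  99  96  99  99  99 100 102 103 104 105 105
 100 106 113 171 234 240]
[241 238 224 125 106 107 103 104 103 102 101  99 100  99  99  99  98  95
  93 107 113 163 234 240]
```

View pics/w7z.png

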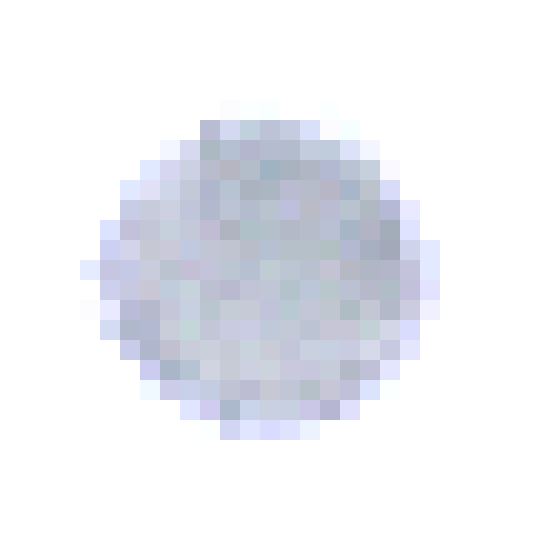

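```bash
python3 - <<'E'
from h import *
plan([.6418,-.1135,.13],-24)
E
```

```text
row [-0.0889, 0.0549, -0.2492, 0.0021, 0.3668, -0.0072] rows>= 5.404355660230917
```

Call:
play_rows([
  [-0.018,0.01,-0.05,0,0.075,0],
  [-0.036,0.02,-0.1,0,0.15,0],
  [-0.054,0.03,-0.15,0.001,0.22,-0.004],
  [-0.071,0.04,-0.2,0.001,0.29,-0.005],
  [-0.089,0.05,-0.249,0.002,0.3668,-0.007],
  [-0.089,0.054,-0.249,0.002,0.3668,-0.007],
  [-0.089,0.054,-0.249,0.002,0.3668,-0.007],
  [-0.089,0.054,-0.249,0.002,0.3668,-0.007],
  [-0.089,0.054,-0.249,0.002,0.3668,-0.007],
])

```text
t: 14.7
tcp_pos: [0.6451, -0.1115, 0.1332]
tool_rot: [-0.691, 0.144, -0.148, 0.692]
force: [-0.3, 0.4, -0.7]
finger_gap: 0.586
```

```bash
python3 - <<'E'
from h import *
st();m=cam('wrist')
for n in ("wrist","side"): cv2.imwrite(f'pics/{n}8.png',snapshot(n)[:,:,::-1])
print(proj(m,[[.6418,-.1135,.12]]))
plan([.6418,-.1135,.044],-24)
E
```

```text
t 14.7 tcp [ 0.6451 -0.1115  0.1332] yaw -23.87711026151367 tilt 0.35382272702057255 F [-0.2606  0.3868 -0.7253] M [-0.0136 -0.0009 -0.0149] gap 0.050025808279599716 q [-0.3428  0.6305  1.4142  0.0026  1.0911 -1.498 ]
[[315.0466 218.4957]]
row [-0.0028, 0.089, -0.0034, -0.0024, 0.0026, 0.0056] rows>= 1.7826059976074287
```

View pics/wrist8.png

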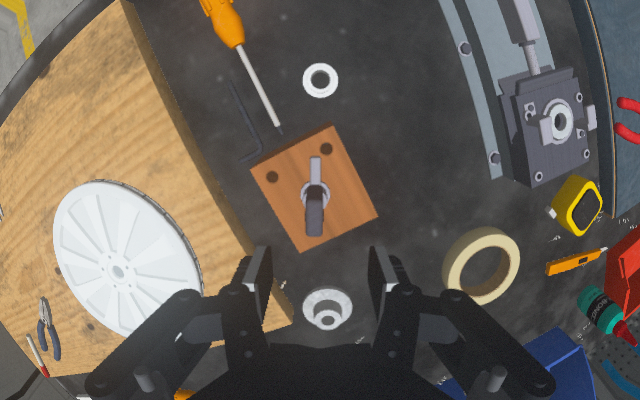

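Call:
play_rows([
  [0,0.02,0,0,0,0],
  [0,0.045,0,0,0,0],
  [0,0.06,0,0,0,0],
  [0,0.06,0,0,0,0],
  [0,0.06,0,0,0,0],
])

```text
t: 15.3
tcp_pos: [0.645, -0.1129, 0.0726]
tool_rot: [-0.691, 0.145, -0.149, 0.692]
force: [-0.1, -0.2, 0.2]
finger_gap: 0.586
```

```bash
python3 - <<'E'
from h import *
st()
for n in ("scene","side"): cv2.imwrite(f'pics/{n}9.png',snapshot(n)[:,:,::-1])
plan([.6418,-.1135,.044],-24)
crop("pics/scene9.png","pics/a.png",350,130,110,110,6);crop("pics/side9.png","pics/b.png",340,120,110,110,6)
cv2.imwrite("pics/x9.png",cv2.resize(np.hstack([cv2.imread("pics/a.png"),cv2.imread("pics/b.png")]),(800,400)))
E
```

```text
t 15.3 tcp [ 0.645  -0.1129  0.0726] yaw -23.960302981967708 tilt 0.2857891785000337 F [-0.0804 -0.2149  0.1668] M [-0.0273  0.0423 -0.0339] gap 0.05007180268617994 q [-0.3445  0.707   1.4546  0.002   0.9753 -1.4982]
row [-0.0038, 0.0296, -0.0016, -0.0021, 0.0002, 0.0068] rows>= 0.598519226213454
```

View pics/x9.png

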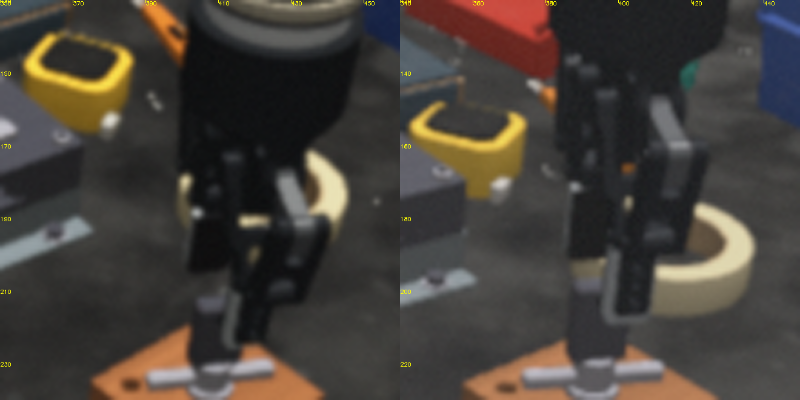

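Fingers straddle the dark tab, as expected with the tips well above the reported TCP. Final descent and grip.

Call:
play_rows([
  [-0.0035,0.012,-0.0015,-0.002,0,0.006],
  [-0.0035,0.022,-0.0015,-0.002,0,0.006],
  [-0.0035,0.029,-0.0015,-0.002,0,0.006],
  [-0.0035,0.029,-0.0015,-0.002,0,0.006],
  [-0.0035,0.029,-0.0015,-0.002,0,0.006],
])

```text
t: 15.9
tcp_pos: [0.6407, -0.1134, 0.043]
tool_rot: [-0.692, 0.148, -0.146, 0.692]
force: [-0.0, 0.1, 0.8]
finger_gap: 0.585
```

```bash
python3 - <<'E'
from h import *
st()
E
```

```text
t 15.9 tcp [ 0.6407 -0.1134  0.043 ] yaw -24.02061416613362 tilt 0.13143004951258067 F [-0.0053  0.0762  0.7607] M [ 0.0088  0.0207 -0.0209] gap 0.0499547104113727 q [-0.3466  0.7453  1.4744  0.0001  0.9242 -1.4982]
```

Call:
play_rows([
  [0,0,0,0,0,0],
  [0,0,0,0,0,0],
  [0,0,0,0,0,0],
  [0,0,0,0,0,0],
  [0,0,0,0,0,0],
  [0,0,0,0,0,0],
], gripper=0.0, force=80)

```text
t: 16.5
tcp_pos: [0.6412, -0.1135, 0.0439]
tool_rot: [-0.692, 0.147, -0.147, 0.692]
force: [0.3, 0.1, 3.8]
finger_gap: 0.127
```

```bash
python3 - <<'E'
from h import *
st()
cv2.imwrite('pics/side10.png',snapshot("side")[:,:,::-1])
crop("pics/side10.png","pics/b.png",340,120,110,110,6)
E
```

```text
t 16.5 tcp [ 0.6412 -0.1135  0.0439] yaw -24.012288010659677 tilt 0.042186227563100115 F [0.326  0.0787 3.7529] M [ 0.0598  0.0496 -0.0344] gap 0.01080962724123102 q [-0.3465  0.744   1.474   0.0001  0.9244 -1.4983]
```

View pics/b.png

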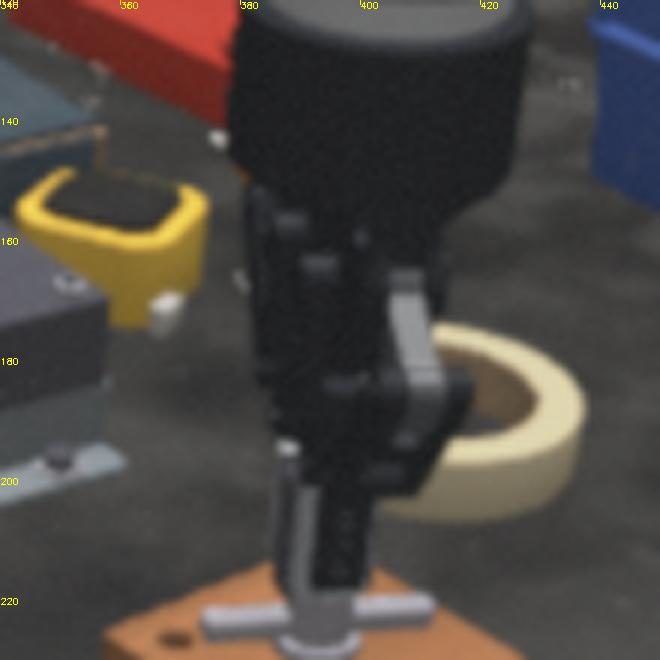

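Call:
play_rows([
  [0,-0.01,0,0,0,0],
  [0,-0.025,0,0,0,0],
  [0,-0.05,0,0,0,0],
  [0,-0.08,0,0,0,0],
  [0,-0.11,0,0,0,0],
  [0,-0.116,0,0,0,0],
  [0,-0.116,0,0,0,0],
  [0,-0.116,0,0,0,0],
])

```text
t: 17.35
tcp_pos: [0.6397, -0.113, 0.1581]
tool_rot: [-0.691, 0.149, -0.145, 0.692]
force: [-0.1, 0.1, -3.1]
finger_gap: 0.132
```

```bash
python3 - <<'E'
from h import *
st()
s=sense()
for n in ("scene","side","wrist"): cv2.imwrite(f'pics/{n}11.png',snapshot(n)[:,:,::-1]); m=cam(n);np.save(n+"11.npy",m,allow_pickle=True);print(n,proj(m,[s["tcp_pos"]-[0,0,.04]]))
crop("pics/scene11.png","pics/a.png",340,120,110,110,6);crop("pics/side11.png","pics/b.png",330,110,110,110,6)
cv2.imwrite("pics/x11.png",cv2.resize(np.hstack([cv2.imread("pics/a.png"),cv2.imread("pics/b.png")]),(800,400)))
plan([.6668,.1347,.16],-23)
E
```

```text
t 17.35 tcp [ 0.6397 -0.113   0.1581] yaw -24.013663605734738 tilt 0.26683588369583094 F [-0.0614  0.0623 -3.1434] M [ 0.0049  0.0507 -0.0104] gap 0.011268560497271174 q [-0.3466  0.6     1.3965  0.0001  1.1497 -1.4983]
scene [[409.287  212.9844]]
side [[393.6591 197.8401]]
wrist [[319.7824 208.711 ]]
row [-0.0761, -0.0023, 0.2373, 0.0003, -0.0177, -0.0056] rows>= 4.984446749571687
```

View pics/x11.png

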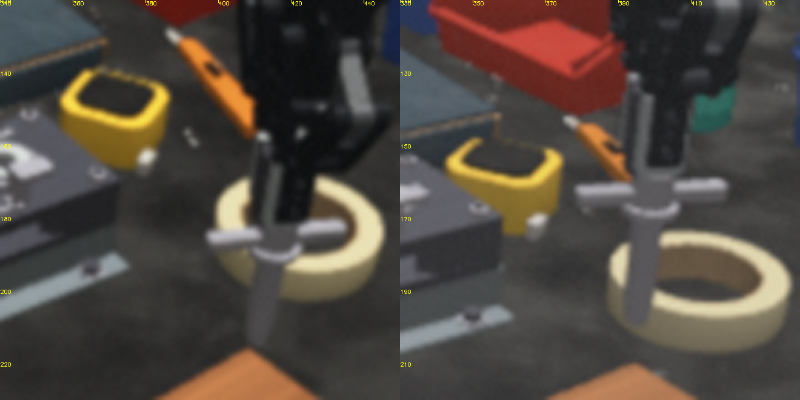

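View pics/wrist11.png

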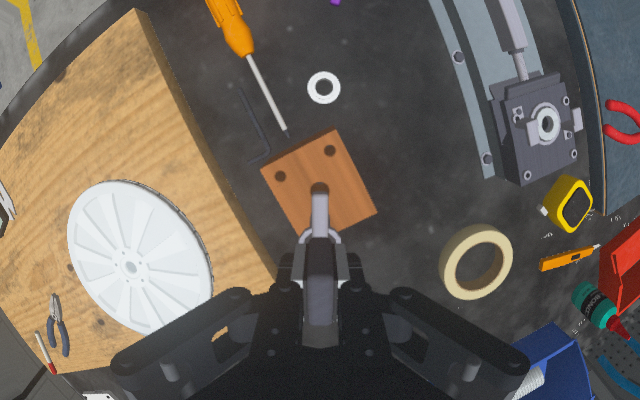

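```bash
python3 - <<'E'
from h import *
s=sense();p=s["tcp_pos"]
ms=[cam("scene"),cam("side")]
for m in ms: print(proj(m,[p+[0,0,.016],p+[0,0,-.04]]))
k=3.636
A=lambda x,y:(340+x/k-.4,120+y/k-.4);B=lambda x,y:(330+(x-400)/k-.4,110+y/k-.4)
tip=tri([ray(ms[0],A(259,345)),ray(ms[1],B(636,322))])
col=tri([ray(ms[0],A(276,250)),ray(ms[1],B(652,208))])
print("tip",tip,"collar",col,"tcp",p)
barA=tri([ray(ms[0],A(210,238)),ray(ms[1],B(580,192))]);barB=tri([ray(ms[0],A(345,227)),ray(ms[1],B(725,186))]);print(barA,barB)
d=barB[0]-barA[0];print(np.degrees(np.arctan2(d[1],d[0])),d, (barA[0]+barB[0])/2)
E
```

```text
[[413.6615 188.9519]
 [409.2532 213.2934]]
[[397.1706 167.9657]
 [393.6369 198.2234]]
tip (array([ 0.6337, -0.1218,  0.1238]), [np.float64(0.4440990097700669), np.float64(0.44409900977010347)]) collar (array([ 0.6398, -0.1167,  0.177 ]), [np.float64(0.09717420336086513), np.float64(0.09717420336091437)]) tcp [ 0.6397 -0.113   0.1574]
(array([ 0.613 , -0.0989,  0.184 ]), [np.float64(0.1071145443656226), np.float64(0.1071145443655788)]) (array([ 0.6716, -0.1281,  0.1848]), [np.float64(0.3946397997937906), np.float64(0.39463979979383385)])
-26.492726394825283 [ 0.0586 -0.0292  0.0007] [ 0.6423 -0.1135  0.1844]
```

```bash
python3 - <<'E'
from h import *
s=sense();p=s["tcp_pos"];q=R.from_quat(s["tool_rot"]);m=cam("wrist")
for dx in (-.002,0,.002,.004):
    print(dx,proj(m,[p+q.apply([dx-.034,-.029,0]),p+q.apply([dx-.034,-.0205,0]),p+q.apply([dx-.014,-.076,0])]).round(1).tolist())
crop("pics/wrist11.png","pics/w11c.png",280,165,80,100,6)
E
```

```text
-0.002 [[319.7, 187.9], [319.7, 183.5], [319.8, 269.8]]
0 [[319.7, 191.7], [319.7, 187.1], [319.8, 274.1]]
0.002 [[319.7, 195.4], [319.7, 190.6], [319.8, 278.2]]
0.004 [[319.7, 199.0], [319.7, 194.2], [319.8, 282.4]]
```

View pics/w11c.png

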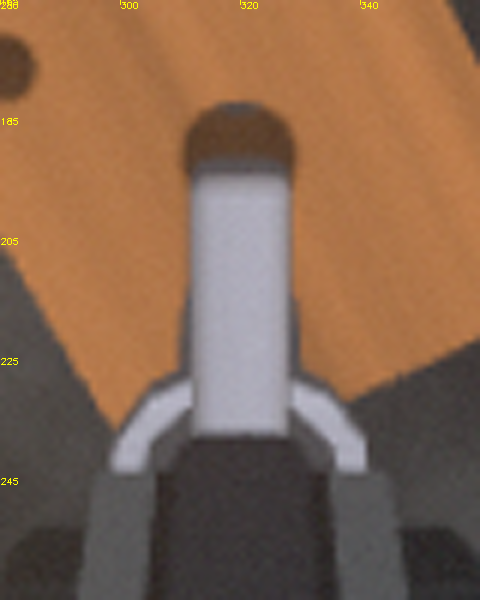

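```bash
python3 - <<'E'
from h import *
plan([.6658,.1352,.158],-23)
E
```

```text
row [-0.0772, -0.0002, 0.2374, 0.0003, -0.0177, -0.0056] rows>= 4.992004080549353
```

Call:
play_rows([
  [-0.011,0,0.035,0,-0.003,-0.001],
  [-0.022,0,0.07,0,-0.006,-0.002],
  [-0.035,0,0.11,0,-0.01,-0.003],
  [-0.048,0,0.15,0,-0.013,-0.004],
  [-0.06,0,0.185,0,-0.015,-0.005],
  [-0.07,0,0.215,0,-0.0177,-0.0056],
  [-0.075,0,0.23,0,-0.0177,-0.0056],
  [-0.077,0,0.2374,0,-0.0177,-0.0056],
  [-0.077,0,0.2374,0,-0.0177,-0.0056],
  [-0.077,0,0.2374,0,-0.0177,-0.0056],
  [-0.077,0,0.2374,0,-0.0177,-0.0056],
])

```text
t: 18.6
tcp_pos: [0.6674, 0.1329, 0.1594]
tool_rot: [0.693, -0.14, 0.143, -0.692]
force: [-0.4, -0.7, -2.5]
finger_gap: 0.128
```

```bash
python3 - <<'E'
from h import *
st()
s=sense()
for n in ("scene","side","wrist"): cv2.imwrite(f'pics/{n}12.png',snapshot(n)[:,:,::-1])
crop("pics/scene12.png","pics/a.png",285,90,110,110,6);crop("pics/side12.png","pics/b.png",270,90,110,110,6)
cv2.imwrite("pics/x12.png",cv2.resize(np.hstack([cv2.imread("pics/a.png"),cv2.imread("pics/b.png")]),(800,400)))
plan([.6658,.1352,.158],-23)
E
```

```text
t 18.6 tcp [0.6674 0.1329 0.1594] yaw -23.10952252579879 tilt 0.22561098779992472 F [-0.3758 -0.7394 -2.4668] M [-0.0197  0.036   0.0149] gap 0.010965292931701016 q [ 0.0339  0.6366  1.3162 -0.0025  1.1856 -1.1326]
row [-0.0022, 0.0016, 0.001, 0.0003, -0.0016, 0.0041] rows>= 0.058391004436329434
```

View pics/x12.png

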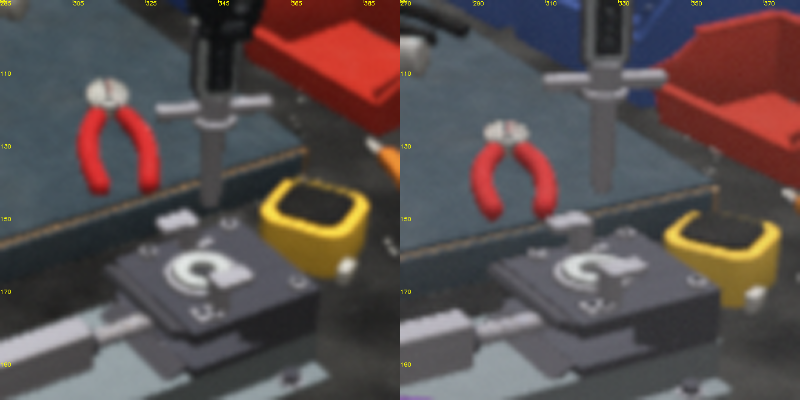

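View pics/wrist12.png

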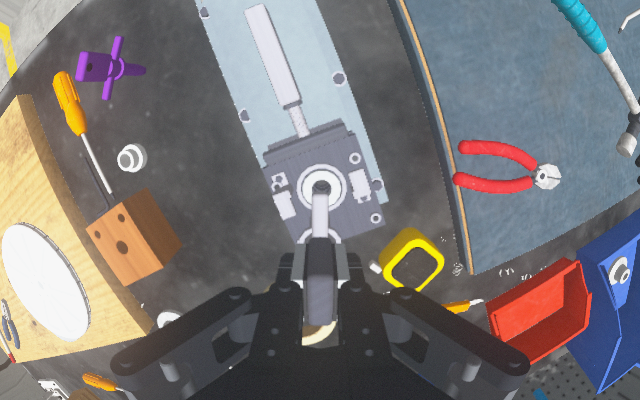

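Call:
play_rows([
  [-0.001,0.01,0.0005,0,0,0.003],
  [-0.001,0.02,0.0005,0,0,0.003],
  [-0.001,0.032,0.0005,0,0,0.003],
  [-0.001,0.032,0.0005,0,0,0.003],
  [-0.001,0.032,0.0005,0,0,0.003],
])

```text
t: 19.25
tcp_pos: [0.6662, 0.1356, 0.1265]
tool_rot: [0.693, -0.141, 0.141, -0.693]
force: [-0.8, -0.0, -2.9]
finger_gap: 0.127
```

```bash
python3 - <<'E'
from h import *
st()
s=sense();p=s["tcp_pos"];q=R.from_quat(s["tool_rot"])
for n in ("scene","side","wrist"): cv2.imwrite(f'pics/{n}13.png',snapshot(n)[:,:,::-1])
crop("pics/scene13.png","pics/a.png",305,120,70,70,8);crop("pics/side13.png","pics/b.png",290,115,70,70,8)
cv2.imwrite("pics/x13.png",cv2.resize(np.hstack([cv2.imread("pics/a.png"),cv2.imread("pics/b.png")]),(800,400)))
crop("pics/wrist13.png","pics/w13c.png",270,140,100,110,6)
for n in ("scene","side"): print(n,proj(cam(n),[[.667,.1347,.072],p+[.0013*.92,-.0013*.39,-.04]]))
plan([.6658,.1352,.128],-23)
E
```

```text
t 19.25 tcp [0.6662 0.1356 0.1265] yaw -22.99272068240303 tilt 0.0675567193593484 F [-0.836  -0.0111 -2.8737] M [ 0.0066 -0.0234 -0.0201] gap 0.010876432278283667 q [ 0.037   0.6734  1.3426 -0.0006  1.1266 -1.1322]
scene [[340.103  163.4889]
 [340.3911 158.045 ]]
side [[322.7157 162.8048]
 [322.9681 156.4444]]
row [-0.0011, 0.0, -0.001, -0.0004, 0.0002, 0.002] rows>= 0.029759528077445065
```

View pics/x13.png

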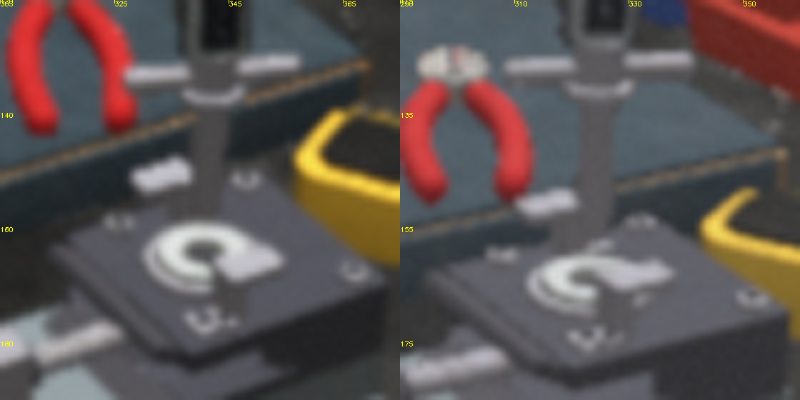

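View pics/w13c.png

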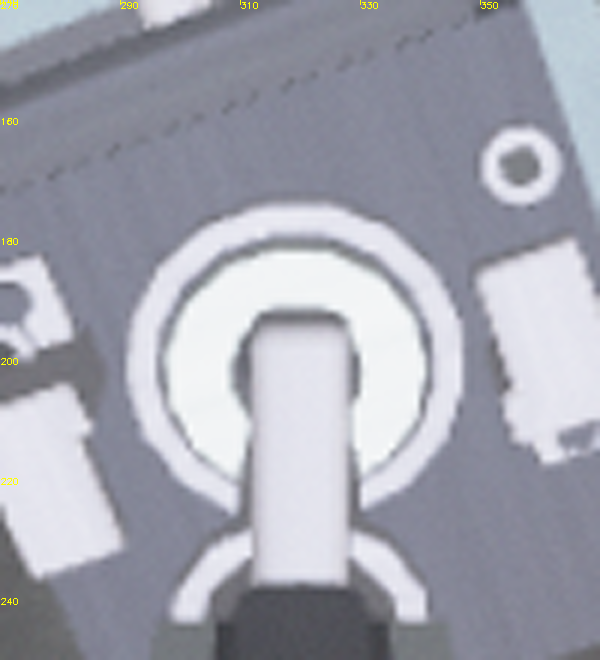

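Call:
play_rows([
  [0,0.005,-0.0007,0,0,0],
  [0,0.01,-0.0007,0,0,0],
  [0,0.015,-0.0007,0,0,0],
  [0,0.02,-0.0007,0,0,0],
  [0,0.024,-0.0007,0,0,0],
  [0,0.024,-0.0007,0,0,0],
])

```text
t: 20.0
tcp_pos: [0.6658, 0.1348, 0.1025]
tool_rot: [0.693, -0.141, 0.141, -0.693]
force: [-0.1, 0.8, -2.5]
finger_gap: 0.128
```

```bash
python3 - <<'E'
from h import *
st()
E
```

```text
t 20.0 tcp [0.6658 0.1348 0.1025] yaw -22.99957651805934 tilt 0.06630318843750571 F [-0.0588  0.8072 -2.5321] M [-0.0185  0.0184 -0.0149] gap 0.0109197412531999 q [ 0.0359  0.7007  1.3617 -0.0006  1.0802 -1.1332]
```

Call:
play_rows([
  [0,0.002,0,0,0,0],
  [0,0.004,0,0,0,0],
  [0,0.006,0,0,0,0],
  [0,0.008,0,0,0,0],
  [0,0.008,0,0,0,0],
])

```text
t: 20.5
tcp_pos: [0.6662, 0.1348, 0.0952]
tool_rot: [0.693, -0.141, 0.141, -0.693]
force: [0.1, 1.2, -2.9]
finger_gap: 0.129
```

Call:
play_rows([
  [0,0.002,0,0,0,0],
  [0,0.004,0,0,0,0],
  [0,0.006,0,0,0,0],
  [0,0.006,0,0,0,0],
])

```text
t: 20.9
tcp_pos: [0.6662, 0.1348, 0.0891]
tool_rot: [0.693, -0.141, 0.141, -0.693]
force: [-0.2, 0.4, -2.2]
finger_gap: 0.134
```

```bash
python3 - <<'E'
from h import *
st()
E
```

```text
t 20.9 tcp [0.6662 0.1348 0.0891] yaw -23.00069624886082 tilt 0.029215052022410253 F [-0.2094  0.3638 -2.1675] M [-0.0053  0.0313 -0.0248] gap 0.011429238842734028 q [ 0.0359  0.7169  1.3705 -0.0006  1.0542 -1.1332]
```

Free so far. On through the eye.

Call:
play_rows([
  [0,0.002,0,0,0,0],
  [0,0.004,0,0,0,0],
  [0,0.006,0,0,0,0],
  [0,0.006,0,0,0,0],
])

```text
t: 21.3
tcp_pos: [0.6662, 0.1348, 0.0831]
tool_rot: [0.693, -0.141, 0.141, -0.693]
force: [0.0, -0.9, -2.3]
finger_gap: 0.13
```

Call:
play_rows([
  [0,0.002,0,0,0,0],
  [0,0.004,0,0,0,0],
  [0,0.006,0,0,0,0],
  [0,0.006,0,0,0,0],
])

```text
t: 21.7
tcp_pos: [0.6661, 0.1349, 0.0771]
tool_rot: [0.693, -0.141, 0.141, -0.693]
force: [0.6, 0.3, -2.0]
finger_gap: 0.13
```

```bash
python3 - <<'E'
from h import *
st()
E
```

```text
t 21.7 tcp [0.6661 0.1349 0.0771] yaw -22.997543219690375 tilt 0.02610161742940773 F [ 0.5631  0.2593 -2.0005] M [ 0.0429 -0.0201  0.0142] gap 0.01110087714167669 q [ 0.036   0.7317  1.3778 -0.0005  1.0321 -1.1332]
```

Call:
play_rows([
  [0,0.002,0,0,0,0],
  [0,0.004,0,0,0,0],
  [0,0.006,0,0,0,0],
  [0,0.006,0,0,0,0],
])

```text
t: 22.1
tcp_pos: [0.6663, 0.1348, 0.0711]
tool_rot: [0.693, -0.141, 0.141, -0.693]
force: [-0.7, 1.2, -3.6]
finger_gap: 0.126
```

Call:
play_rows([
  [0,0.002,0,0,0,0],
  [0,0.004,0,0,0,0],
  [0,0.006,0,0,0,0],
  [0,0.006,0,0,0,0],
])

```text
t: 22.5
tcp_pos: [0.6663, 0.1347, 0.0651]
tool_rot: [0.693, -0.141, 0.141, -0.693]
force: [-0.2, 0.8, -2.1]
finger_gap: 0.128
```

```bash
python3 - <<'E'
from h import *
st()
cv2.imwrite('pics/side14.png',snapshot("side")[:,:,::-1])
crop("pics/side14.png","pics/b.png",270,110,110,90,6)
E
```

```text
t 22.5 tcp [0.6663 0.1347 0.0651] yaw -22.994114098309446 tilt 0.04670165755794519 F [-0.1848  0.7537 -2.1228] M [-0.036   0.1034  0.0247] gap 0.010891350472076271 q [ 0.0359  0.7469  1.3843 -0.0008  1.01   -1.1332]
```

View pics/b.png

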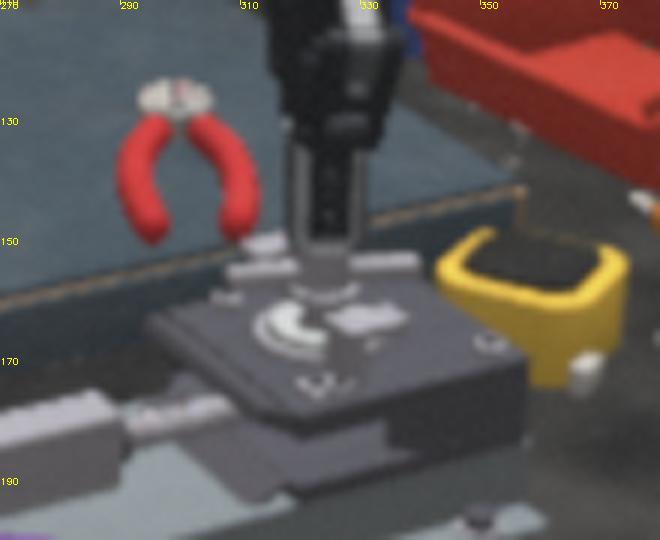

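Call:
play_rows([
  [0,0.002,0,0,0,0],
  [0,0.004,0,0,0,0],
  [0,0.006,0,0,0,0],
  [0,0.0075,0,0,0,0],
  [0,0.0075,0,0,0,0],
])

```text
t: 23.05
tcp_pos: [0.6664, 0.1347, 0.0577]
tool_rot: [0.693, -0.141, 0.141, -0.693]
force: [-0.1, -0.1, -2.1]
finger_gap: 0.13
```

Call:
play_rows([
  [0,0.001,0,0,0,0],
  [0,0.002,0,0,0,0],
  [0,0.003,0,0,0,0],
  [0,0.003,0,0,0,0],
])

```text
t: 23.45
tcp_pos: [0.6667, 0.1348, 0.0558]
tool_rot: [0.693, -0.14, 0.141, -0.693]
force: [-1.9, -0.3, 3.1]
finger_gap: 0.129
```

Call:
play_rows([
  [0,0.001,0,0,0,0],
  [0,0.002,0,0,0,0],
  [0,0.003,0,0,0,0],
  [0,0.003,0,0,0,0],
])

```text
t: 23.85
tcp_pos: [0.6667, 0.1349, 0.0529]
tool_rot: [0.693, -0.14, 0.141, -0.693]
force: [-2.9, -1.5, 7.8]
finger_gap: 0.131
```

```bash
python3 - <<'E'
from h import *
st()
E
```

```text
t 23.85 tcp [0.6667 0.1349 0.0529] yaw -22.99629903346365 tilt 0.08570016122817484 F [-2.8681 -1.4631  7.7633] M [-0.0074  0.4955  0.0102] gap 0.01116179677321277 q [ 0.036   0.7627  1.3903 -0.0006  0.9872 -1.1331]
```

Call:
play_rows([
  [0,0.001,0,0,0,0],
  [0,0.0018,0,0,0,0],
  [0,0.0018,0,0,0,0],
])

```text
t: 24.15
tcp_pos: [0.6668, 0.1348, 0.0516]
tool_rot: [0.693, -0.14, 0.142, -0.693]
force: [-2.8, -0.3, 9.1]
finger_gap: 0.128
```

```bash
python3 - <<'E'
from h import *
st()
E
```

```text
t 24.15 tcp [0.6668 0.1348 0.0516] yaw -22.997343615315433 tilt 0.0952897238419476 F [-2.7777 -0.2598  9.0594] M [-0.0233  0.6456 -0.0095] gap 0.010953000950026645 q [ 0.0359  0.7644  1.391  -0.0007  0.9847 -1.1331]
```

Call:
play_rows([
  [0,0,0.0001,0,0.1,0],
  [0,0,0.0002,0,0.2,0],
  [0,0,0.0003,0,0.3,0],
  [0,0,0.0004,0,0.4,0],
  [0,0,0.0005,0,0.5,0],
  [0,0,0.0005,0,0.5,0],
])

```text
t: 24.75
tcp_pos: [0.6676, 0.1355, 0.0519]
tool_rot: [-0.636, 0.308, -0.31, 0.637]
force: [-3.3, -0.1, 8.3]
finger_gap: 0.129
```

```bash
python3 - <<'E'
from h import *
st()
E
```

```text
t 24.75 tcp [0.6676 0.1355 0.0519] yaw -51.743031691468246 tilt 0.17434963203031342 F [-3.2831 -0.1354  8.286 ] M [ 0.0263  0.5015 -0.0365] gap 0.010982772832705812 q [ 0.0368  0.7646  1.3896 -0.0004  0.9844 -0.6307]
```

Call:
play_rows([
  [-0.0003,0.0005,-0.0004,0,0.1,0],
  [-0.0006,0.0008,-0.0008,0,0.2,0],
  [-0.0006,0.0008,-0.0008,0,0.3,0],
  [-0.0006,0.0008,-0.0008,0,0.4,0],
  [-0.0006,0.0008,-0.0008,0,0.5,0],
  [-0.0006,0.0008,-0.0008,0,0.6,0],
  [-0.0006,0.0008,-0.0008,0,0.65,0],
  [-0.0006,0.0008,-0.0008,0,0.65,0],
])

```text
t: 25.55
tcp_pos: [0.6685, 0.1356, 0.0517]
tool_rot: [-0.503, 0.494, -0.497, 0.506]
force: [0.5, -0.8, 8.6]
finger_gap: 0.13
```

```bash
python3 - <<'E'
from h import *
st()
E
```

```text
t 25.55 tcp [0.6685 0.1356 0.0517] yaw -88.94194411693773 tilt 0.4188835452253702 F [ 0.503  -0.7594  8.572 ] M [ 0.1545  0.1512 -0.0826] gap 0.011073440551466987 q [ 0.0367  0.7642  1.391  -0.0002  0.9791  0.0184]
```

Call:
play_rows([
  [0,0,0,0,0.035,0],
  [0,0,0,0,0.07,0],
  [0,0,0,0,0.07,0],
])

```text
t: 25.85
tcp_pos: [0.6687, 0.1355, 0.0518]
tool_rot: [0.485, -0.511, 0.514, -0.489]
force: [-0.1, 0.8, 10.0]
finger_gap: 0.13
```

```bash
python3 - <<'E'
from h import *
st()
E
```

```text
t 25.85 tcp [0.6687 0.1355 0.0518] yaw -92.93183727004002 tilt 0.4345233209217883 F [-0.125   0.8179 10.0125] M [0.0998 0.134  0.0087] gap 0.01106430367220849 q [ 0.0367  0.7642  1.3909 -0.0003  0.979   0.0881]
```

Call:
play_rows([
  [0,0,0,0,0.03,0],
  [0,0,0,0,0.06,0],
  [0,0,0,0,0.06,0],
])

```text
t: 26.15
tcp_pos: [0.6683, 0.1356, 0.0518]
tool_rot: [0.47, -0.525, 0.528, -0.474]
force: [-0.9, 0.4, 9.1]
finger_gap: 0.129
```

```bash
python3 - <<'E'
from h import *
st()
E
```

```text
t 26.15 tcp [0.6683 0.1356 0.0518] yaw -96.29359184327956 tilt 0.40069965620929704 F [-0.923   0.4335  9.1307] M [0.0997 0.2204 0.2391] gap 0.011027282148426392 q [ 0.0369  0.7641  1.3912 -0.0006  0.9794  0.1471]
```

Call:
play_rows([
  [0,0,0,0,0.02,0],
  [0,0,0,0,0.03,0],
  [0,0,0,0,0.03,0],
])

```text
t: 26.45
tcp_pos: [0.6683, 0.1355, 0.0518]
tool_rot: [0.464, -0.531, 0.535, -0.467]
force: [-1.1, 0.9, 8.9]
finger_gap: 0.132
```

```bash
python3 - <<'E'
from h import *
st()
for n in ("scene","side","wrist"): cv2.imwrite(f'pics/{n}15.png',snapshot(n)[:,:,::-1])
crop("pics/scene15.png","pics/a.png",300,120,90,80,8);crop("pics/side15.png","pics/b.png",280,115,90,80,8)
cv2.imwrite("pics/x15.png",cv2.resize(np.hstack([cv2.imread("pics/a.png"),cv2.imread("pics/b.png")]),(800,356)))
E
```

```text
t 26.45 tcp [0.6683 0.1355 0.0518] yaw -97.74102980014639 tilt 0.40651105001359006 F [-1.0873  0.9356  8.8898] M [0.1405 0.1312 1.1837] gap 0.011297780463942293 q [ 0.0374  0.7641  1.3912 -0.0022  0.9795  0.1737]
```

View pics/x15.png

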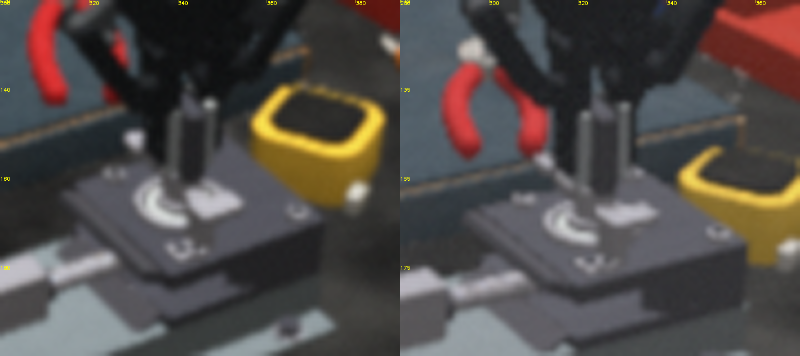

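View pics/wrist15.png

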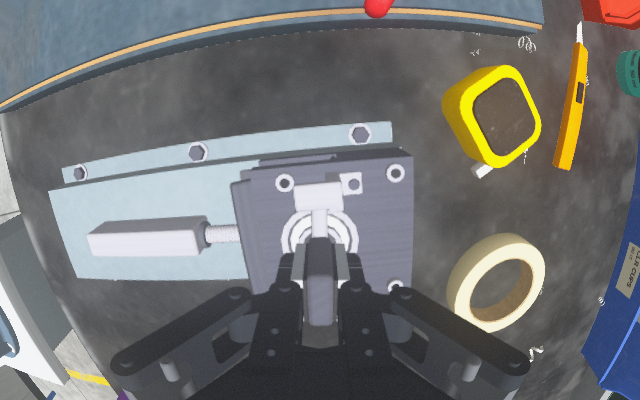

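Call:
play_rows([
  [0,-0.001,0,0,-0.03,0],
  [0,-0.002,0,0,-0.03,0],
  [0,-0.003,0,0,-0.03,0],
  [0,-0.003,0,0,-0.03,0],
])

```text
t: 27.0
tcp_pos: [0.6682, 0.1356, 0.053]
tool_rot: [0.47, -0.526, 0.528, -0.473]
force: [4.1, 0.8, 1.9]
finger_gap: 0.127
```

```bash
python3 - <<'E'
from h import *
st()
E
```

```text
t 27.0 tcp [0.6682 0.1356 0.053 ] yaw -96.35238338364859 tilt 0.34922646353209447 F [4.0827 0.7712 1.9057] M [ 0.3141 -0.9037  0.271 ] gap 0.010815994865807328 q [ 0.0367  0.7626  1.3904 -0.0001  0.9825  0.1476]
```

Call:
play_rows([
  [0,-0.0006,0,0,0,0],
  [0,-0.0006,0,0,0,0],
])

```text
t: 27.2
tcp_pos: [0.6681, 0.1355, 0.053]
tool_rot: [0.47, -0.526, 0.528, -0.473]
force: [5.4, 1.6, -1.0]
finger_gap: 0.135
```

Call:
play_rows([
  [0,0,0,0,0,0],
  [0,0,0,0,0,0],
  [0,0,0,0,0,0],
  [0,0,0,0,0,0],
  [0,0,0,0,0,0],
  [0,0,0,0,0,0],
], gripper=0.05)

```text
t: 27.8
tcp_pos: [0.6655, 0.1352, 0.053]
tool_rot: [0.472, -0.527, 0.527, -0.472]
force: [0.8, -0.2, -0.6]
finger_gap: 0.584
```

Call:
play_rows([
  [0,-0.02,0,0,0,0],
  [0,-0.05,0,0,0,0],
  [0,-0.09,0,0,0,0],
  [0,-0.13,0,0,0,0],
  [0,-0.15,0,0,0,0],
  [0,-0.15,0,0,0,0],
  [0,-0.15,0,0,0,0],
])

```text
t: 28.5
tcp_pos: [0.6652, 0.1353, 0.203]
tool_rot: [0.472, -0.527, 0.527, -0.472]
force: [-0.7, 0.6, -0.1]
finger_gap: 0.586
```

```bash
python3 - <<'E'
from h import *
st()
m=cam("wrist");np.save("w16.npy",m,allow_pickle=True)
for n in ("wrist","scene","side"): cv2.imwrite(f'pics/{n}16.png',snapshot(n)[:,:,::-1])
crop("pics/scene16.png","pics/a.png",300,110,90,90,8);crop("pics/side16.png","pics/b.png",280,105,90,90,8)
cv2.imwrite("pics/x16.png",cv2.resize(np.hstack([cv2.imread("pics/a.png"),cv2.imread("pics/b.png")]),(800,400)))
E
```

```text
t 28.5 tcp [0.6652 0.1353 0.203 ] yaw -96.33758337395962 tilt 0.05037270649355093 F [-0.7166  0.585  -0.0968] M [-0.0335  0.02    0.0046] gap 0.050051692662799095 q [ 0.0367  0.592   1.275  -0.0006  1.2739  0.1475]
```

View pics/x16.png

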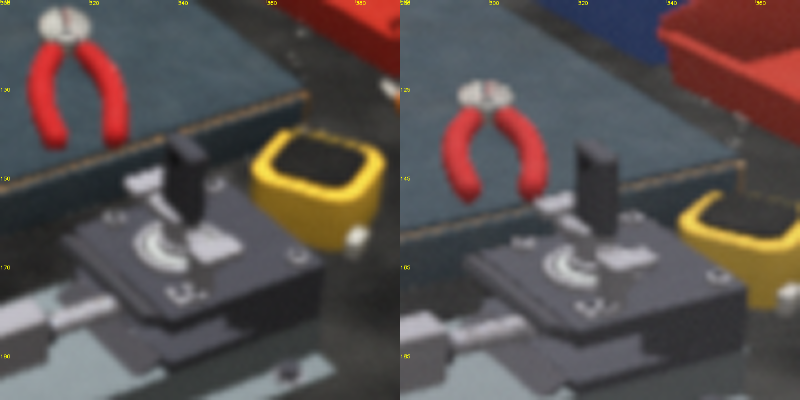

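View pics/wrist16.png

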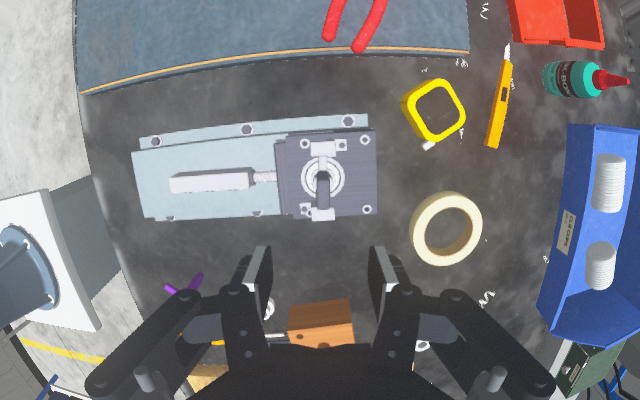

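```bash
python3 - <<'E'
from h import *
crop("pics/wrist16.png","pics/w16c.png",265,120,120,110,6)
k=400/90.
A=lambda x,y:(300+x/k-.4,110+y/k-.4);B=lambda x,y:(280+(x-400)/k-.4,105+y/k-.4)
print(tri([ray(cam("scene"),A(184,150)),ray(cam("side"),B(598,152))]))
E
```

```text
(array([0.6657, 0.132 , 0.1275]), [np.float64(0.8091172814550237), np.float64(0.8091172814550939)])
```

View pics/w16c.png

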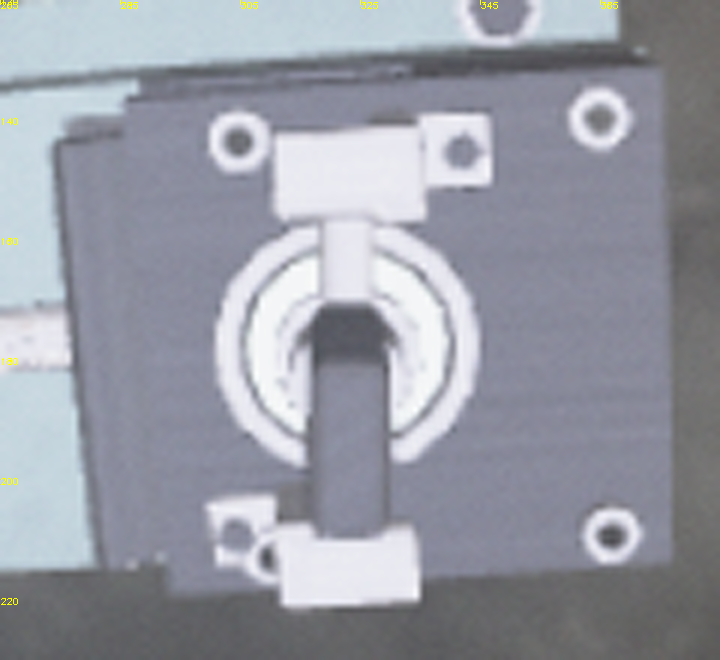

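```bash
python3 - <<'E'
from h import *
st();print(sign_off())
E
```

```text
t 28.65 tcp [0.6642 0.1353 0.2008] yaw -96.33954105348259 tilt 0.1955387392524375 F [ 0.0799 -0.1906 -0.7865] M [-0.0155  0.0349  0.0555] gap 0.049755693868773994 q [ 0.0367  0.5945  1.2764 -0.0005  1.2741  0.1475]
the job is handed in; nothing more can be done
None
```

The drawbar is coupled and the pin is locked. I handed the job in at 28.7 s, well under the 69 s limit.

**What I did**
- **Drawbar:** I slid it forward until its eye stopped in the throat. The reaction rose to about 8 N with no further travel. I then drew it back 10.1 mm and set it down.
- **Pin:** I took the dark pin from the timber block and left the purple look-alike alone. The pin passed through both ears and the eye without resistance.
- **Locking:** I pressed the spring collar down about 4 mm and turned the pin clockwise. It stopped about 3 degrees past crosswise, at about 1.2 N m. I then eased off, let go and rose clear.

**Last checks**
- The cross-bar lies crosswise. Its +y end is visibly under its keeper; the other end was hidden behind the tab from above.
- The tab top is at about z = 127 mm, which puts `pin_grip` at about 107.5 mm. That is inside the locked range of 106 to 109 mm.
- The gripper touches nothing. The bystanders still in view after release had not visibly moved, but I did not measure them.

**What disagreed or went wrong**
- **Fingertip height:** the real fingertips sat about 39 mm above the reported TCP height. My first grip on the drawbar therefore closed on empty air above it, touching nothing. I measured the offset in the images and allowed for it from then on.
- **Fingers on the channel:** the fingertips rubbed the channel's top with about 10 N for part of the slide. I raised the gripper a little, and after that the bar was carried about 1 mm clear of the channel to the stop and back.
- **View down the bore:** the picture before inserting the pin showed no obstruction, but it was too coarse to prove the holes lined up. The pin entering freely was the better evidence.

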